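Comb four leg tubes into the grooves of a tray and drop in the keeper strip

ROBOT

A 6-joint arm with a two-finger parallel gripper is mounted at the origin on a cart in front of the work surface, level with it; the furniture and walls round the work are solid. World frame = base frame: x ahead of the robot, y to its left, z up, the work surface at z = 0. Lengths are in m, angles in degrees, forces in N, time in s.
With the tool pointing down it reaches from about 0.3 to 0.875 m from the base axis. Payload 4.2 kg.
Tool frame: the origin (TCP) lies on the centre line of the jaws, within the pads' length; the fingertips stand 25 mm ahead of it and the grasp point (between the pads) lies 6 mm ahead of it; z points along the fingers, y is the line along which they close (so a half turn about z gives the same grasp; the last joint's range is limited). The gripper opens to 85 mm and grips with 20 to 120 N. Pads are 22 mm wide; open, the fingers measure 114 mm over their backs; the gripper's body (76 mm by 85 mm) begins 54 mm behind the grasp point. The pads swing forward as they close: fully open they stand 13 mm farther back than shut.
Start: joints at [72.536, 18.312, 89.639, -0, 72.044, -1.146], TCP at [0.162, 0.552, 0.256] pointing down, gripper open.
Joint ranges: [-177.97, 177.97], [-48.28, 115.42], [12.27, 149.76], [-77.06, 257.06], [2.81, 150.46], [-146.56, 146.56]. Speed limits (degrees/s): [147.25, 147.25, 180, 180, 180, 180].

INTERFACE

Orientations are given as a 3x3 rotation matrix whose columns are the frame's x, y, z axes.
In Python, from bench import manip gives the robot as it stands.
- The arm moves only by the shell command python3 -m jog 'ROWS' [FORCE]. ROWS is a JSON object of lists of equal length, an entry for each row: "grip": the gripper command: -1 is shut, 1 is fully open, values between are in proportion; "slide": the shift along the tool's x, y, z as a fraction of full scale, a list of three; "dr": the turn, a rotation vector about the tool's x, y, z as a fraction of full scale, a list of three. In form: {"grip": [grip, ...], "slide": [[x, y, z], ...], "dr": [[ax, ay, az], ...]}. A call has exactly 5 rows; each row shifts and turns the commanded pose from where the row before left it, along the tool's axes as they then stand; what a row does not reach is not made up. Full scale, the value 1, is 2 cm for a shift and pi/2 rad for a turn. A row lasts 1/12 s, in which the tool goes at most 41.7 mm and 7.16 degrees, less where a joint would pass 70% of its speed; a pose out of reach is approached as far as the arm can. A call with a number of a shift or a turn outside -1 to 1 is refused whole. A call with a gripper value outside its range is refused whole. The fingers move at their own pace and stop on an object; FORCE is the grip in N (left out, the last holds). Time passes only in rows, so rows that do not move let the fingers close, or fill a call up. It gives the time, the measured TCP pose, the force, the opening and the grip force at its end, in the units of the state.
- manip.read_state(): the state, without advancing time (a new reading comes with each control period).
- manip.camera(name): name is "scene" or "top" or "wrist"; returns the picture (384x512x3 uint8, red, green, blue); there is no depth.
- manip.calibration(name): a dict with "vfov" (degrees; the focal length in pixels is half the picture's height over the tangent of half this angle, whatever the lens; pixels are square), "cx", "cy" (the principal point, pixels), "world_from_camera" (4x4, takes a point from camera to world coordinates); the wrist camera has in their place "T_tool_cam" (4x4, takes a point from camera to tool coordinates, whose origin is the TCP and whose axes are the flange's). Camera axes: x right, y down, z forward; pixel columns grow to the right and rows downward; lengths in m; the calibration is good to about 2 mm. A picture is of the moment at which its call begins: read the wrist's pose just before it. calibration takes no time and is no camera call.
- manip.finish_job(): hands the job in; it is judged then, once.
The state is a dict: "time": time; "q": joint angles; "qvel": joint speeds; "tau": joint torques, N m; "tcp_pos": TCP position; "orientation": TCP orientation; "contact_force": force on the tool from outside, world axes, zero at the start; "wrist_torque": the same for the moment, N m; "finger_gap": opening from 0.0 (shut) to 1.0 (fully open); "grip_force": force on a finger pad.
Only numpy, scipy, OpenCV 4.12 (cv2) and the standard library are available. Lean on these libraries where they do the work, as an engineer would, in place of code of your own. Each camera call takes 0.05 s, during which the arm holds its last target. There are 200 camera calls.

TASK

Take the rake from its leaning stand and comb it through the grey tray until each of the four loose leg tubes lies down in a groove of its own; the tubes are wiped clean for gluing, so move them with the rake only and never touch them with the gripper. Then lean the rake back on its stand as it was, and push the flat keeper strip over the raised lip so that it drops flat into its pocket across the tube ends. Leave the other things on the bench where they are.

Things in the scene. Friction and masses are not known exactly. Their poses are not given: they have to be found in the camera images.
- tray: fixed grey tray 172 (x) by 188 mm (y) on a 184 by 204 mm plywood base 26 mm high; origin on the bench under its middle, y along the grooves. Heights above the bench: groove floors 33, rib tops 43, walls 57 mm. Six grooves 11 mm wide at x = -37.5, -22.5, -7.5, 7.5, 22.5, 37.5 mm, from y = -90 to 34 mm, 4 mm ribs between. Flat landings at rib-top level, 47 to 74 mm from the middle in x.
- tray_bed (a point): centre of the grooved bed at rib-top height, axes as the tray's; 148 (x) by 124 mm (y) inside walls 14 mm (lip 7 mm) above the rib tops. The landings are empty beyond 62 mm at the start. A groove holds one tube, its top level with the rib tops: pins 2 to 3 mm above the ribs pass over it. A shelf board 210 mm up begins at world x = 0.745 m: over the far landing lean the rake back some 20 degrees.
- tray_lip (a point): middle of the top of the raised lip, 50 mm above the bench, axes as the tray's. The lip runs along x between bed and keeper deck; it spans y = 34 to 38 mm in the tray, with a shallow ramp on the deck side down to y = 46 mm. The deck, 47.5 mm above the bench, reaches to y = 91 mm, has walls at both x ends (57 mm up) and is open at its outer (+y) end.
- tray_pocket (a point): centre of the keeper's pocket on its floor (the rib tops, 43 mm above the bench), axes as the tray's: a recess 160 (x) by 37 mm (y) over the groove ends, between the lip's 7 mm high inner face and steps in the long walls.
- keeper_mid (a point): centre of the flat aluminium keeper strip, 157 (x) by 34 (y) by 8 mm, 110 g, axes as the tray's. Starts flat on the deck, centre 51.5 mm above the bench. Pushed to the tray's -y it climbs the lip, tips, and lies flat on the rib tops, centre 47 mm up, once its rear edge is past the lip. It cannot lie flat while a tube stands out of its groove.
- rake_mid (a point): middle of the rake, 55 mm above its pin tips: a metal plate 96 mm wide (y), 8 mm thick (x), 110 mm high (z, to the top), 130 g, with seven steel pins (5 mm thick, 15 mm apart, 28 mm free) under a 100 mm wide, 12 mm thick head bar. The pin row acts as a straight edge: held along the grooves and drawn across them it turns tubes parallel and rolls them into free grooves.
- rake_grip (a point): centre of the black grip along the rake's whole top edge, 92 mm above the pin tips; 98 mm wide (y), 36 mm high (z), 12 mm thick (x), axes as the rake's. Too wide to grasp across y: it is grasped across its thickness, fingers pointing along the rake's -z. Between the stand's prongs there is room for a finger behind it.
- rake_pins (a point): middle of the line of pin tips of the rake, axes as the rake's (z up the plate).
- stand_seat (a point): where the rake's middle lies when it rests on its stand; axes as the stand's, z up. The rake leans 30 to 33 degrees from upright, its top towards the stand's -x, square to the stand. Its pin tips then lie 27.5 mm to the +x of this point and about 47.6 mm below it, with about 3 mm of play in x either way.
- stand_foot (a point): middle of the stand's steel foot on top, 54 mm above the bench, axes as the stand's: fixed foot 110 (x) by 112 mm (y) on a wooden block, on which the pin tips stand, between a lip (its face 21.5 mm to the +x of this point, 8 mm high) and two prongs that lean 30 degrees to -x, each 12 mm wide, 72 mm clear between them, reaching 83 mm up along the rake.
- tube_0_mid (a point): centre of a black carbon leg tube, 10 mm thick, 100 mm long, 20 g, smooth, one of four alike; y axis along it (x, z roll with it). Starts askew on top of the ribs. Its centre is 48 mm above the bench when it lies on the ribs, 38 mm when seated in a groove.
- tube_1_mid (a point): centre of a black carbon leg tube, 10 mm thick, 100 mm long, 20 g, smooth, one of four alike; y axis along it (x, z roll with it). Starts askew on top of the ribs. Its centre is 48 mm above the bench when it lies on the ribs, 38 mm when seated in a groove.
- tube_2_mid (a point): centre of a black carbon leg tube, 10 mm thick, 100 mm long, 20 g, smooth, one of four alike; y axis along it (x, z roll with it). Starts askew on top of the ribs. Its centre is 48 mm above the bench when it lies on the ribs, 38 mm when seated in a groove.
- tube_3_mid (a point): centre of a black carbon leg tube, 10 mm thick, 100 mm long, 20 g, smooth, one of four alike; y axis along it (x, z roll with it). Starts askew on top of the ribs. Its centre is 48 mm above the bench when it lies on the ribs, 38 mm when seated in a groove.
- swabs: clear round tub of cotton swabs, 58 mm across, 71 mm high, a bystander; origin under its centre
- motor: small brushless motor 28 mm across, 25 mm high, a bystander; origin under its centre
- jar: round flux jar with black lid, 49 mm across, 32 mm high, a bystander; origin under its centre

How it is judged (in metres and radians):
On the way, in this order (a step that is already met when the one before it is completed fails the run):
1. the rake's pins are down in the tray's bed (z of rake_pins in the frame of tray below 0.056 m and x of rake_pins in the frame of tray between -0.07 and 0.07 m and y of rake_pins in the frame of tray between -0.06 and 0 m), for 0.1 s.
2. all four tubes lie down in grooves (z of tube_0_mid in the frame of tray between 0.035 and 0.0405 m and angle between the y axis of each of tube_0_mid, tube_1_mid, tube_2_mid, tube_3_mid and the y axis of tray, either way round below 0.08 rad and x of tube_0_mid in the frame of tray between -0.05 and 0.05 m and y of tube_0_mid in the frame of tray between -0.046 and -0.01 m and z of tube_1_mid in the frame of tray between 0.035 and 0.0405 m and x of tube_1_mid in the frame of tray between -0.05 and 0.05 m and y of tube_1_mid in the frame of tray between -0.046 and -0.01 m and z of tube_2_mid in the frame of tray between 0.035 and 0.0405 m and x of tube_2_mid in the frame of tray between -0.05 and 0.05 m and y of tube_2_mid in the frame of tray between -0.046 and -0.01 m and z of tube_3_mid in the frame of tray between 0.035 and 0.0405 m and x of tube_3_mid in the frame of tray between -0.05 and 0.05 m and y of tube_3_mid in the frame of tray between -0.046 and -0.01 m), for 0.2 s.
3. the keeper strip slides over the lip (y of keeper_mid in the frame of tray between 0.022 and 0.046 m and z of keeper_mid in the frame of tray below 0.062 m), for 0.05 s.
At the end, for the whole second after the job is handed in: Each tube down in a groove (centre 35 to 40.5 mm above the bench, parallel to 0.08 rad); keeper flat in its pocket (4 mm in y, 2.5 mm in height, 0.05 rad); rake released on its stand (15 mm from the seat, lean 0.42 to 0.68 rad, square to 0.12 rad); both at rest (all of step 2 and z of keeper_mid in the frame of tray below 0.0495 m and y of keeper_mid in the frame of tray between 0.0115 and 0.0195 m and angle between keeper_mid's own z axis and vertical below 0.05 rad and angle between the x axis of keeper_mid and the x axis of tray, either way round below 0.05 rad and distance between rake_mid and stand_seat below 0.015 m and angle between the y axis of rake_mid and the y axis of stand_seat, either way round below 0.12 rad and angle between rake_mid's own z axis and vertical between 0.42 and 0.68 rad and contact force between the fingers and rake below 0.1 N and linear speed of each of rake, keeper below 0.02 m/s); the robot touches nothing.
It fails at once if the gripper touches a tube (contact force between the fingers and tube_0 above 0.3 N or contact force between the fingers and tube_1 above 0.3 N or contact force between the fingers and tube_2 above 0.3 N or contact force between the fingers and tube_3 above 0.3 N).
It fails at once if a bystander is moved by more than 30 mm (distance of any of swabs, motor, jar from where it was at the start of the episode above 0.03 m).
It also fails if it takes over 64 s, if anything falls off the work surface, if the arm or the gripper's body presses on something with over 40 N, if the wrist force passes 120 N, or if a joint passes its speed limit or range.

## Working session

There is one attempt and no reset: what is moved stays moved. The work goes in short steps, Python scripts to look and compute and a shell command to move; the robot and the scene stay as the last step left them, time stands still between calls to the robot, and variables do not carry over. Pictures are saved under pics/ and viewed, at most 10 in all, crops included, and the job is handed in when it is done.

```bash
mkdir -p pics; ls; python3 - <<'E'
from bench import manip
import cv2,numpy as np
for n in ["scene","top"]:
    cv2.imwrite(f"pics/{n}0.png",manip.camera(n)[:,:,::-1])
    c=manip.calibration(n);print(n,c["vfov"],c["cx"],c["cy"],np.round(c["world_from_camera"],3).tolist(),c.keys())
c=manip.calibration("wrist");print({k:(np.round(v,3).tolist()) for k,v in c.items()} )
print(manip.read_state())
E
```

```text
pics
scene 48.614347983670186 257.8946459594712 193.00798337233041 [[0.813, -0.243, 0.529, 0.03], [-0.582, -0.341, 0.739, -0.938], [0.001, -0.908, -0.418, 0.498], [0.0, 0.0, 0.0, 1.0]] dict_keys(['vfov', 'cx', 'cy', 'world_from_camera'])
top 56.7895908293224 256.3536780519589 194.33493333562924 [[-0.004, -0.998, 0.055, 0.487], [-1.0, 0.002, -0.031, -0.218], [0.031, -0.055, -0.998, 1.057], [0.0, 0.0, 0.0, 1.0]] dict_keys(['vfov', 'cx', 'cy', 'world_from_camera'])
{'vfov': 64.207, 'cx': 254.812, 'cy': 189.114, 'T_tool_cam': [[-0.001, -0.947, -0.32, 0.083], [1.0, -0.001, 0.0, 0.001], [-0.001, -0.32, 0.947, -0.118], [0.0, 0.0, 0.0, 1.0]]}
{'time': 0.1, 'q': array([ 7.25365062e+01,  1.83487405e+01,  8.96998572e+01,  8.78558705e-04,
        7.20440016e+01, -1.14511411e+00]), 'qvel': array([-0.05931329, -0.08496152, -0.16072837, -0.05537228, -0.0373315 ,
        0.1110762 ]), 'tau': array([-1.52938874e-04, -4.16400254e+01, -2.34703320e+01, -1.74789864e-05,
        4.74144181e-03,  1.05328456e-05]), 'tcp_pos': array([0.16143177, 0.55147104, 0.25555567]), 'orientation': array([[-9.59713866e-01,  2.80978731e-01, -4.98921939e-04],
       [ 2.80979170e-01,  9.59712636e-01, -1.53729382e-03],
       [ 4.68748215e-05, -1.61554887e-03, -9.99998694e-01]]), 'contact_force': array([ 0.58569782, -0.30116315, -0.15201651]), 'wrist_torque': array([0.03545603, 0.01750496, 0.02280181]), 'grip_force': 0.0, 'finger_gap': 1.0004378595864278}
```

View pics/top0.png

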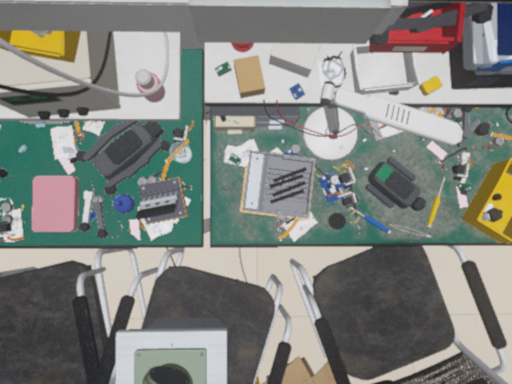

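View pics/scene0.png

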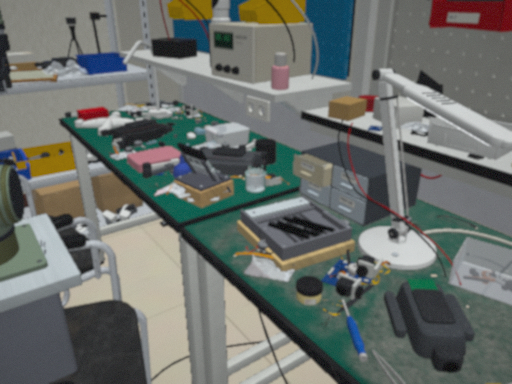

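The top view shows the tray around (280,184) with four black tubes near (288,184), the keeper to its left at about (258,182), and the rake on its stand near (162,203). The jar is at (337,221). I'll enlarge those areas.

```bash
cat > h.py <<'E'
from bench import manip
import numpy as np, cv2
def px2w(n,u,v,z):
    c=manip.calibration(n);M=np.array(c["world_from_camera"]);f=192/np.tan(np.radians(c["vfov"]/2))
    d=M[:3,:3]@[(u-c["cx"])/f,(v-c["cy"])/f,1];return M[:3,3]+d*(z-M[2,3])/d[2]
def wproj(P,M,c):
    f=192/np.tan(np.radians(c["vfov"]/2));q=np.linalg.inv(M)@np.append(P,1)
    return np.array([c["cx"]+f*q[0]/q[2],c["cy"]+f*q[1]/q[2]])
def w2px(n,P):
    c=manip.calibration(n);return wproj(P,np.array(c["world_from_camera"]),c)
def wristM():
    s=manip.read_state();T=np.eye(4);T[:3,:3]=s["orientation"];T[:3,3]=s["tcp_pos"]
    return T@np.array(manip.calibration("wrist")["T_tool_cam"])
def wpx(M,u,v,z):
    c=manip.calibration("wrist");f=192/np.tan(np.radians(c["vfov"]/2))
    d=M[:3,:3]@[(u-c["cx"])/f,(v-c["cy"])/f,1];return M[:3,3]+d*(z-M[2,3])/d[2]
E
python3 - <<'E'
import cv2,numpy as np
a=cv2.imread("pics/top0.png")
t=cv2.resize(a[145:223,232:322],None,fx=5,fy=5,interpolation=cv2.INTER_CUBIC)
s=cv2.resize(a[170:230,132:192],None,fx=5.8,fy=5.8,interpolation=cv2.INTER_CUBIC)
o=np.zeros((400,800,3),np.uint8);o[:390,:450]=t;o[:348,452:800]=s
cv2.imwrite("pics/crop1.png",o)
E
```

```text
(no output)
```

View pics/crop1.png

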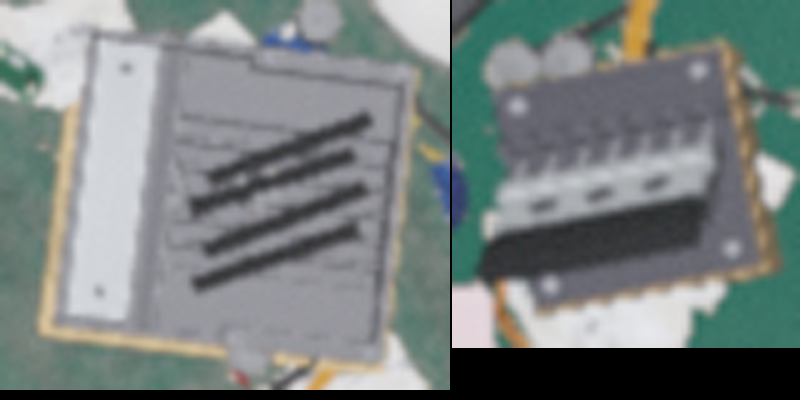

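The crop shows the tray wall corners at about (95,38), (415,72), (380,362) and (58,320). The keeper is at left with holes at (126,68) and (100,292), and the tubes are askew. The rake's black grip runs from (490,262) to (705,220), its pins point up the image, and the foot corners are at about (725,45), (772,268) and (540,305).

```bash
python3 - <<'E'
from h import *
np.set_printoptions(precision=4,suppress=True)
T=lambda u,v,z:px2w("top",232+u/5,145+v/5,z)
S=lambda u,v,z:px2w("top",132+(u-452)/5.8,170+v/5.8,z)
print("wall",[T(*p,.057)[:2] for p in [(95,38),(415,72),(380,362),(58,320)]])
print("keeperholes",T(126,68,.0555)[:2],T(100,292,.0555)[:2])
a,b=T(126,68,.0555),T(100,292,.0555)
print("yaw keeper",np.degrees(np.arctan2(*(a-b)[1::-1])))
W=[T(*p,.057)[:2] for p in [(95,38),(415,72),(380,362),(58,320)]]
c=np.mean(W,0);yx=np.degrees(np.arctan2(*(W[0]+W[1]-W[2]-W[3])[::-1]));yy=np.degrees(np.arctan2(*(W[0]+W[3]-W[1]-W[2])[::-1]))-90
print("tray",c,yx,yy,[np.linalg.norm(W[i]-W[(i+1)%4]) for i in range(4)])
for z,l in [(.048,"tube")]:
  th=np.radians((yx+yy)/2);R=np.array([[np.cos(th),-np.sin(th)],[np.sin(th),np.cos(th)]])
  for p,q in [((210,180),(370,118)),((192,208),(352,153)),((205,250),(365,188)),((195,285),(357,230))]:
    print([ (R.T@(T(*e,z)[:2]-c))*1000 for e in (p,q)])
F=[S(*p,.054)[:2] for p in [(497,88),(725,45),(772,268),(540,305)]]
print("foot",np.mean(F,0),F,[np.linalg.norm(F[i]-F[(i+1)%4]) for i in range(4)])
print("yaws",np.degrees(np.arctan2(*(F[0]+F[1]-F[2]-F[3])[::-1])),np.degrees(np.arctan2(*(F[0]+F[3]-F[1]-F[2])[::-1]))-90)
zt=.054+.110*np.cos(np.radians(31))
for p in [(485,278),(700,240),(493,240),(703,203)]: print("grip",S(*p,zt))
print("px of swab cand", px2w("scene",255,180,.035), px2w("scene",215,172,.02),px2w("scene",310,290,.016),px2w("top",183,152,.05),px2w("top",337,221,.03),px2w("top",122,203,.03))
E
```

```text
wall [array([ 0.6608, -0.2343]), array([ 0.6415, -0.4168]), array([ 0.4765, -0.3948]), array([ 0.5009, -0.213 ])]
keeperholes [ 0.6439 -0.2519] [ 0.5166 -0.2367]
yaw keeper -6.803629503953517
tray [ 0.5699 -0.3147] -7.59562539930762 -6.827670458820947 [np.float64(0.18346508523107996), np.float64(0.16642934634269946), np.float64(0.1833419433000945), np.float64(0.1613170286840727)]
[array([ 8.7769, 16.0044]), array([ 55.7155, -71.0832])]
[array([-8.4308, 24.3109]), array([ 34.3642, -63.0956])]
[array([-31.3498,  14.0731]), array([ 15.2918, -72.8259])]
[array([-51.8703,  17.3573]), array([ -9.2299, -71.0161])]
foot [0.5258 0.0119] [array([0.5687, 0.078 ]), array([ 0.5895, -0.0314]), array([ 0.4813, -0.0549]), array([0.4639, 0.056 ])] [np.float64(0.11138836957025687), np.float64(0.11076111973096645), np.float64(0.11225614061065453), np.float64(0.10704332254068066)]
yaws 12.032840998851766 9.817290035103795
grip [0.478  0.0542 0.1483]
grip [ 0.4942 -0.0388  0.1483]
grip [0.4945 0.051  0.1483]
grip [ 0.5104 -0.0399  0.1483]
px of swab cand [ 0.6586 -0.0463  0.035 ] [0.6165 0.1027 0.02  ] [ 0.4714 -0.4841  0.016 ] [ 0.6634 -0.0412  0.05  ] [ 0.4654 -0.4841  0.03  ] [0.5196 0.1347 0.03  ]
```

```bash
cat >> h.py <<'E'
from scipy.spatial.transform import Rotation as Ro
np.set_printoptions(precision=4,suppress=True)
def orient(yaw,lean): # rake frame yaw (deg), lean of top toward -x; tool x = rake y, tool z = -rake z
    a,l=np.radians([yaw,lean]);X=np.array([-np.sin(a),np.cos(a),0]);Z=np.array([np.sin(l)*np.cos(a),np.sin(l)*np.sin(a),-np.cos(l)])
    return np.stack([X,np.cross(Z,X),Z],1)
def plan(R,p):
    s=manip.read_state();R0=s["orientation"]
    rv=Ro.from_matrix(R0.T@R).as_rotvec()
    print("t",round(s["time"],2),"turn total (frac)",rv/(np.pi/2),"deg",np.degrees(np.linalg.norm(rv)))
    d=np.array(p)-s["tcp_pos"]
    print("slide total mm, old axes",R0.T@d*1000,"new axes",R.T@d*1000,"world",d*1000)
FOOT=np.array([.526,.012,.054]);SY=10.9;SL=31
def tip2tcp(tip,yaw,lean,d): return np.array(tip)-orient(yaw,lean)[:,2]*d
E
python3 - <<'E'
from h import *
a=np.radians(SY);tip=FOOT+.016*np.array([np.cos(a),np.sin(a),0])
R=orient(SY,SL);g=tip2tcp(tip,SY,SL,.098);print("grasp tcp",g,R)
plan(R,g-R[:,2]*.09)
E
```

```text
grasp tcp [0.4921 0.0055 0.138 ] [[-0.1891  0.8417  0.5057]
 [ 0.982   0.1621  0.0974]
 [ 0.      0.515  -0.8572]]
t 0.1 turn total (frac) [-0.3099 -0.188   0.68  ] deg 69.34816999895297
slide total mm, old axes [-429.5862 -452.2052   41.1187] new axes [-598.6765  129.323   124.8467] world [ 285.1993 -554.7551  -40.4082]
```

```bash
T='{"grip":[0.2,0.2,0.2,0.2,0.2],"slide":[[0,0,0],[0,0,0],[0,0,0],[0,0,0],[0,0,0]],"dr":[[-0.031,-0.0188,0.068],[-0.031,-0.0188,0.068],[-0.031,-0.0188,0.068],[-0.031,-0.0188,0.068],[-0.031,-0.0188,0.068]]}'
python3 -m jog '{"grip":[0.2,0.2,0.2,0.2,0.2],"slide":[[0,0,0],[0,0,0],[0,0,0],[0,0,0],[0,0,0]],"dr":[[-0.031,-0.0188,0.068],[-0.031,-0.0188,0.068],[-0.031,-0.0188,0.068],[-0.031,-0.0188,0.068],[-0.031,-0.0188,0.068]]}' 60
python3 -m jog '{"grip":[0.2,0.2,0.2,0.2,0.2],"slide":[[0,0,0],[0,0,0],[0,0,0],[0,0,0],[0,0,0]],"dr":[[-0.031,-0.0188,0.068],[-0.031,-0.0188,0.068],[-0.031,-0.0188,0.068],[-0.031,-0.0188,0.068],[-0.031,-0.0188,0.068]]}'
python3 -m jog '{"grip":[0.2,0.2,0.2,0.2,0.2],"slide":[[-1,0.22,0.21],[-1,0.22,0.21],[-1,0.22,0.21],[-1,0.22,0.21],[-1,0.22,0.21]],"dr":[[0,0,0],[0,0,0],[0,0,0],[0,0,0],[0,0,0]]}'
python3 -m jog '{"grip":[0.2,0.2,0.2,0.2,0.2],"slide":[[-1,0.22,0.21],[-1,0.22,0.21],[-1,0.22,0.21],[-1,0.22,0.21],[-1,0.22,0.21]],"dr":[[0,0,0],[0,0,0],[0,0,0],[0,0,0],[0,0,0]]}'
python3 -m jog '{"grip":[0.2,0.2,0.2,0.2,0.2],"slide":[[-1,0.22,0.21],[-1,0.22,0.21],[-1,0.22,0.21],[-1,0.22,0.21],[-1,0.22,0.21]],"dr":[[0,0,0],[0,0,0],[0,0,0],[0,0,0],[0,0,0]]}'
python3 -m jog '{"grip":[0.2,0.2,0.2,0.2,0.2],"slide":[[-1,0.22,0.21],[-1,0.22,0.21],[-1,0.22,0.21],[-1,0.22,0.21],[-1,0.22,0.21]],"dr":[[0,0,0],[0,0,0],[0,0,0],[0,0,0],[0,0,0]]}'
python3 - <<'E'
from h import *
a=np.radians(SY);tip=FOOT+.016*np.array([np.cos(a),np.sin(a),0])
R=orient(SY,SL);g=tip2tcp(tip,SY,SL,.098)
plan(R,g-R[:,2]*.09)
E
```

```text
time: 0.52
tcp_pos: [0.1616, 0.5513, 0.2561]
orientation: [[-0.667, 0.702, 0.249], [0.742, 0.659, 0.127], [-0.075, 0.269, -0.96]]
contact_force: [-0.2, 0.0, -0.2]
finger_gap: 0.597
grip_force: 0.0
time: 0.93
tcp_pos: [0.1614, 0.5513, 0.2562]
orientation: [[-0.184, 0.841, 0.509], [0.983, 0.156, 0.098], [0.003, 0.518, -0.855]]
contact_force: [-1.2, 0.4, -0.4]
finger_gap: 0.6
grip_force: 0.0
time: 1.35
tcp_pos: [0.2097, 0.4581, 0.249]
orientation: [[-0.189, 0.842, 0.506], [0.982, 0.162, 0.098], [0.001, 0.515, -0.857]]
contact_force: [0.3, -0.7, -0.5]
finger_gap: 0.597
grip_force: 0.0
time: 1.77
tcp_pos: [0.2578, 0.3655, 0.2423]
orientation: [[-0.189, 0.842, 0.506], [0.982, 0.162, 0.098], [0.001, 0.515, -0.857]]
contact_force: [-0.1, -0.2, 0.7]
finger_gap: 0.601
grip_force: 0.0
time: 2.18
tcp_pos: [0.3057, 0.273, 0.2356]
orientation: [[-0.189, 0.841, 0.506], [0.982, 0.162, 0.099], [0.001, 0.516, -0.857]]
contact_force: [0.7, 0.7, -0.1]
finger_gap: 0.597
grip_force: 0.0
time: 2.6
tcp_pos: [0.3537, 0.1804, 0.2289]
orientation: [[-0.189, 0.841, 0.506], [0.982, 0.162, 0.099], [0.001, 0.516, -0.857]]
contact_force: [0.1, 1.5, 0.1]
finger_gap: 0.597
grip_force: 0.0
t 2.6 turn total (frac) [ 0.0005 -0.0008 -0.0003] deg 0.08869610661604226
slide total mm, old axes [-198.0164   41.4071   40.6625] new axes [-197.986    41.3448   40.8734] world [  92.9099 -183.7319  -13.7412]
```

```bash

python3 -m jog '{"grip":[0.2,0.2,0.2,0.2,0.2],"slide":[[-1,0.21,0.2],[-1,0.21,0.2],[-1,0.21,0.2],[-1,0.21,0.2],[-1,0.21,0.2]],"dr":[[0,0,0],[0,0,0],[0,0,0],[0,0,0],[0,0,0]]}' | grep time
python3 -m jog '{"grip":[0.2,0.2,0.2,0.2,0.2],"slide":[[-1,0.2,0.2],[-1,0.2,0.2],[-1,0.2,0.2],[-1,0.2,0.2],[-0.8,0.2,0.2]],"dr":[[0,0,0],[0,0,0],[0,0,0],[0,0,0],[0,0,0]]}' | grep time
python3 - <<'E'
from h import *
a=np.radians(SY);tip=FOOT+.016*np.array([np.cos(a),np.sin(a),0])
R=orient(SY,SL);g=tip2tcp(tip,SY,SL,.098)
plan(R,g-R[:,2]*.09)
M=wristM();im=manip.camera("wrist")[:,:,::-1].copy();np.save("M1.npy",M)
c=manip.calibration("wrist")
# expected grip corners & foot corners overlay
for w in (-.049,.049):
  for hh in (.074,.110):
    P=tip-R[:,2]*hh+R[:,0]*w+R[:,1]*.006
    u=wproj(P,M,c);print("grip",u);cv2.circle(im,tuple(int(x) for x in u),3,(0,0,255),1)
for x in (-.055,.055):
  for y in(-.056,.056):
    P=FOOT+np.array([np.cos(a)*x-np.sin(a)*y,np.sin(a)*x+np.cos(a)*y,0]);u=wproj(P,M,c);print("foot",u);cv2.circle(im,tuple(int(x) for x in u),3,(0,255,0),1)
cv2.imwrite("pics/w1.png",im)
E
```

```text
time: 3.02
time: 3.43
t 3.43 turn total (frac) [ 0.0005 -0.0006 -0.0012] deg 0.12963638009091097
slide total mm, old axes [-1.6877  0.3776  0.5733] new axes [-1.6879  0.3747  0.5745] world [ 0.9251 -1.5408 -0.2994]
grip [261.8979 249.9468]
grip [262.996  274.3726]
grip [262.5083 135.5939]
grip [263.8855 144.1606]
foot [192.9923 237.0978]
foot [184.3017 121.0585]
foot [283.6901 213.9805]
foot [286.6436 114.8874]
```

View pics/w1.png

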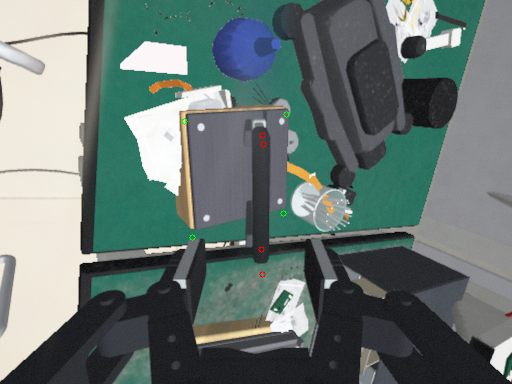

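The wrist view shows the black grip from about (260,127) to (258,262). The foot corners are near (182,113), (287,107), (284,213) and (190,227). My estimate is about 8–12 px short in +y (image up), so I'll measure the grip outline more finely.

```bash
python3 - <<'E'
from h import *
im=manip.camera("wrist")[:,:,::-1];g=im.max(2)
m=((g<50)).astype(np.uint8);m[:,:246]=0;m[:,276:]=0;m[:105]=0;m[275:]=0
n,l,st,ce=cv2.connectedComponentsWithStats(m);k=1+st[1:,4].argmax();print(st[k],ce[k])
r=cv2.minAreaRect(cv2.findContours((l==k).astype(np.uint8),0,1)[0][0]);print(cv2.boxPoints(r))
for row in (140,160,195,230,255): print(row,g[row,240:282].tolist())
print(g[105:150:2,258].tolist(),g[245:270,258].tolist())
E
```

```text
[246 196  30  64 493] [257.1379 239.4422]
[[244.7822 258.1782]
 [251.     196.    ]
 [280.0099 198.901 ]
 [273.7921 261.0792]]
140 [117, 102, 101, 112, 112, 110, 112, 112, 116, 83, 70, 69, 68, 63, 69, 65, 66, 67, 68, 67, 69, 69, 72, 67, 65, 64, 61, 73, 101, 113, 116, 114, 114, 114, 116, 112, 115, 116, 117, 113, 111, 111]
160 [114, 115, 118, 119, 117, 116, 115, 115, 116, 82, 56, 58, 59, 61, 57, 63, 64, 61, 63, 61, 65, 65, 67, 61, 66, 61, 61, 84, 104, 112, 113, 113, 112, 112, 116, 114, 112, 111, 113, 113, 111, 115]
195 [117, 114, 113, 116, 116, 112, 112, 113, 112, 100, 68, 54, 51, 55, 54, 55, 56, 57, 60, 55, 58, 61, 59, 58, 58, 53, 55, 101, 110, 113, 114, 114, 116, 116, 113, 116, 114, 114, 110, 110, 112, 112]
230 [116, 117, 117, 85, 63, 61, 58, 64, 56, 68, 49, 40, 41, 49, 47, 48, 49, 51, 50, 50, 54, 54, 54, 54, 53, 49, 55, 105, 117, 119, 116, 122, 120, 120, 118, 118, 120, 120, 117, 119, 117, 120]
255 [54, 52, 50, 50, 52, 54, 50, 53, 51, 60, 53, 41, 42, 41, 46, 43, 48, 46, 52, 50, 47, 51, 53, 48, 50, 48, 75, 109, 118, 116, 114, 115, 117, 117, 115, 116, 116, 120, 117, 118, 118, 118]
[176, 123, 114, 118, 117, 119, 166, 192, 123, 107, 69, 68, 66, 70, 68, 66, 70, 68, 70, 69, 68, 67, 65] [46, 51, 47, 53, 53, 52, 50, 48, 49, 50, 52, 44, 51, 50, 48, 50, 89, 119, 121, 121, 131, 130, 128, 125, 131]
```

```bash

python3 -m jog '{"grip":[0.2,0.2,0.2,0.2,0.2],"slide":[[0.37,0.15,0.5],[0,0,0.5],[0,0,0.5],[0,0,0.5],[0,0,0.5]],"dr":[[0,0,0],[0,0,0],[0,0,0],[0,0,0],[0,0,0]]}' | grep -E "time|force"
python3 -m jog '{"grip":[0.2,0.2,0.2,0.2,0.2],"slide":[[0,0,0.5],[0,0,0.5],[0,0,0.5],[0,0,0.5],[0,0,0]],"dr":[[0,0,0],[0,0,0],[0,0,0],[0,0,0],[0,0,0]]}' | grep -E "time|force|tcp"
python3 - <<'E'
from h import *
im=manip.camera("wrist")[:,:,::-1];cv2.imwrite("pics/w2.png",im)
E
```

```text
time: 3.95
contact_force: [-0.1, 0.5, -0.1]
grip_force: 0.0
time: 4.37
tcp_pos: [0.4914, 0.0174, 0.1386]
contact_force: [1.0, 0.2, -1.3]
grip_force: 0.0
```

View pics/w2.png

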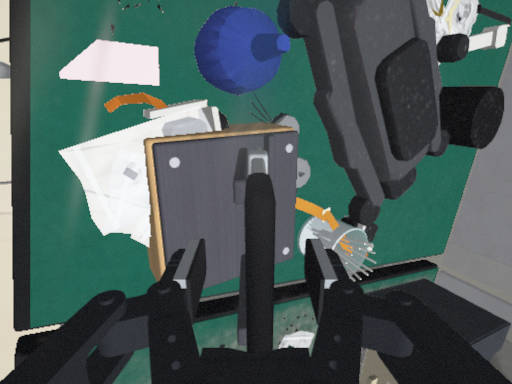

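The grip bar (centred at about x=259) now lies between the fingers, which are at about 190 and 320. I'll close on it, then lift along the tool axis.

```bash

python3 -m jog '{"grip":[-1,-1,-1,-1,-1],"slide":[[0,0,0],[0,0,0],[0,0,0],[0,0,0],[0,0,0]],"dr":[[0,0,0],[0,0,0],[0,0,0],[0,0,0],[0,0,0]]}' 80| grep -E "time|force|tcp|gap"
python3 -m jog '{"grip":[-1,-1,-1,-1,-1],"slide":[[0,0,0],[0,0,0],[0,0,0],[0,0,0],[0,0,0]],"dr":[[0,0,0],[0,0,0],[0,0,0],[0,0,0],[0,0,0]]}' | grep -E "time|force|tcp|gap|orie"
python3 - <<'E'
from h import *
im=manip.camera("wrist")[:,:,::-1];cv2.imwrite("pics/w3.png",im);cv2.imwrite("pics/s3.png",manip.camera("scene")[:,:,::-1])
E
python3 -m jog '{"grip":[-1,-1,-1,-1,-1],"slide":[[0,0,-0.3],[0,0,-0.5],[0,0,-0.8],[0,0,-1],[0,0,-1]],"dr":[[0,0,0],[0,0,0],[0,0,0],[0,0,0],[0,0,0]]}' | grep -E "time|force|tcp|gap"
python3 -m jog '{"grip":[-1,-1,-1,-1,-1],"slide":[[0,0,-1],[0,0,-0.4],[0,0,0],[0,0,0],[0,0,0]],"dr":[[0,0,0],[0,0,0],[0,0,0],[0,0,0],[0,0,0]]}' | grep -E "time|force|tcp|gap|orie"
python3 - <<'E'
from h import *
im=manip.camera("wrist")[:,:,::-1]
sc=manip.camera("scene")[:,:,::-1]
cv2.imwrite("pics/w4.png",np.hstack([im[100:384,120:400],cv2.resize(sc[90:220,140:340],None,fx=2.18,fy=2.18)[:284]]))
E
```

```text
time: 4.83
tcp_pos: [0.4925, 0.0163, 0.1408]
contact_force: [0.6, 1.4, 0.0]
finger_gap: 0.131
grip_force: 77.9
time: 5.25
tcp_pos: [0.4926, 0.0162, 0.1405]
orientation: [[-0.189, 0.841, 0.507], [0.982, 0.161, 0.099], [0.001, 0.517, -0.856]]
contact_force: [0.9, 0.1, 2.6]
finger_gap: 0.131
grip_force: 78.3
time: 5.77
tcp_pos: [0.4551, 0.0091, 0.2016]
contact_force: [-0.8, -0.5, -1.5]
finger_gap: 0.125
grip_force: 79.0
time: 6.18
tcp_pos: [0.4412, 0.0066, 0.2244]
orientation: [[-0.189, 0.843, 0.504], [0.982, 0.161, 0.099], [0.003, 0.514, -0.858]]
contact_force: [-0.6, 0.4, -1.8]
finger_gap: 0.134
grip_force: 79.1Traceback (most recent call last):
  File "<stdin>", line 4, in <module>
    return _nx.concatenate(arrs, 1, dtype=dtype, casting=casting)
           ~~~~~~~~~~~~~~~^^^^^^^^^^^^^^^^^^^^^^^^^^^^^^^^^^^^^^^
ValueError: all the input array dimensions except for the concatenation axis must match exactly, but along dimension 0, the array at index 0 has size 284 and the array at index 1 has size 283
```

```bash
cat >> h.py <<'E'
TR=np.array([.570,-.315,0]);TY=-6.9;D=.101
def tr(x,y,z):
    a=np.radians(TY);return TR+np.array([np.cos(a)*x-np.sin(a)*y,np.sin(a)*x+np.cos(a)*y,z])
def inv(p):
    a=np.radians(TY);d=np.array(p)-TR;return np.array([np.cos(a)*d[0]+np.sin(a)*d[1],-np.sin(a)*d[0]+np.cos(a)*d[1],d[2]])
def ptip(x,y,z,lean=0,dy=0): plan(orient(TY,lean),tip2tcp(tr(x,y,z),TY,lean,D)+dy*orient(TY,lean)[:,0])
E
python3 - <<'E'
from h import *
ptip(-.066,-.028,.13)
E
```

```text
t 6.28 turn total (frac) [ 0.3403 -0.0549  0.1926] deg 35.535666489178574
slide total mm, old axes [-346.5369   -1.2413   -9.4299] new axes [-331.7632  100.3412   -6.567 ] world [  59.7575 -341.415     6.567 ]
```

```bash

python3 -m jog '{"grip":[-1,-1,-1,-1,-1],"slide":[[0,0,0],[0,0,0],[0,0,0],[0,0,0],[0,0,0]],"dr":[[0.0567,-0.0092,0.032],[0.0567,-0.0092,0.032],[0.0567,-0.0092,0.032],[0.0567,-0.0092,0.032],[0.0567,-0.0092,0.032]]}' | grep -E "time"
python3 -m jog '{"grip":[-1,-1,-1,-1,-1],"slide":[[0,0,0],[-0.8,0.25,0],[-1,0.3,0],[-1,0.3,0],[-1,0.3,0]],"dr":[[0.0567,-0.0092,0.032],[0,0,0],[0,0,0],[0,0,0],[0,0,0]]}' | grep -E "time"
python3 -m jog '{"grip":[-1,-1,-1,-1,-1],"slide":[[-1,0.3,-0.1],[-1,0.3,-0.1],[-1,0.3,-0.1],[-1,0.3,0],[-1,0.3,0]],"dr":[[0,0,0],[0,0,0],[0,0,0],[0,0,0],[0,0,0]]}' | grep -E "time"
python3 -m jog '{"grip":[-1,-1,-1,-1,-1],"slide":[[-1,0.3,0],[-1,0.3,0],[-1,0.3,0],[-0.8,0.25,0],[0,0,0]],"dr":[[0,0,0],[0,0,0],[0,0,0],[0,0,0],[0,0,0]]}' | grep -E "time|force|tcp|orie"
python3 - <<'E'
from h import *
ptip(-.066,-.028,.13)
M=wristM();im=manip.camera("wrist")[:,:,::-1].copy();np.save("M2.npy",M);cv2.imwrite("pics/w5raw.png",im)
c=manip.calibration("wrist")
P=[(sx*.086,sy*.094,.057) for sx in(-1,1) for sy in (-1,1)]+[(x,.034,.050) for x in(-.074,.074)]+[(x,-.09,.043) for x in(-.074,.074)]
for p in P:
    u=wproj(tr(*p),M,c);print(np.round(np.array(p)*1000),u);cv2.circle(im,tuple(int(x) for x in u),3,(0,0,255),1)
s=manip.read_state();R=s["orientation"]
for w in(-.045,.045):
    u=wproj(s["tcp_pos"]+R@[w,0,D],M,c);print("tip",u);cv2.circle(im,tuple(int(x) for x in u),3,(0,255,0),1)
cv2.imwrite("pics/w5.png",im)
E
```

```text
time: 6.7
time: 7.12
time: 7.53
time: 7.95
tcp_pos: [0.49, -0.2548, 0.2309]
orientation: [[0.114, 0.993, 0.015], [0.994, -0.114, 0.0], [0.002, 0.014, -1.0]]
contact_force: [0.4, -0.2, -1.2]
grip_force: 79.0
t 7.95 turn total (frac) [ 0.0091 -0.0013  0.0042] deg 0.9143434137393007
slide total mm, old axes [-78.2615  20.1753  -0.0132] new axes [-78.1262  20.6925  -0.1432] world [ 11.1568 -80.0463   0.1432]
[-86. -94.  57.] [252.5677 296.2859]
[-86.  94.  57.] [253.3109 129.9309]
[ 86. -94.  57.] [402.1737 295.6482]
[86. 94. 57.] [433.5281 130.6866]
[-74.  34.  50.] [264.6293 187.8609]
[74. 34. 50.] [407.1544 188.039 ]
[-74. -90.  43.] [262.6553 285.7013]
[ 74. -90.  43.] [387.1403 285.2374]
tip [253.9041 250.2026]
tip [253.6782 139.2431]
```

View pics/w5.png

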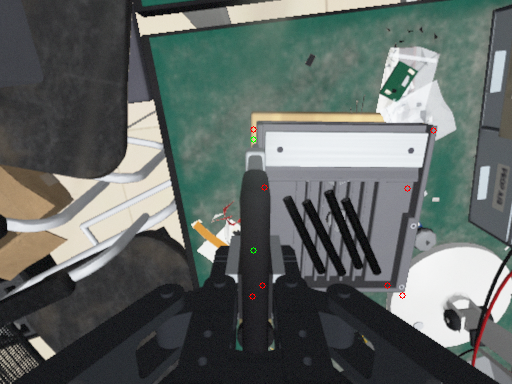

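The wrist view shows the tray wall corners near (256,122), (438,122) and (411,290), the keeper at (265–425, 130–167), and four askew tubes between x=285 and 380. I need a shift of about +8 mm in y and +4 mm in x, so I'll refine it numerically.

```bash
python3 - <<'E'
from h import *
im=cv2.imread("pics/w5raw.png");M=np.load("M2.npy");g=im.max(2)
m=(g>195).astype(np.uint8);m[:,:255]=0;m[:,440:]=0;m[:125]=0;m[180:]=0
n,l,st,ce=cv2.connectedComponentsWithStats(m);k=1+st[1:,4].argmax()
b=cv2.boxPoints(cv2.minAreaRect(cv2.findContours((l==k).astype(np.uint8),0,1)[0][0]));print(st[k],b)
for p in b: print("keeper corner in est tray",inv(wpx(M,*p,.0555))*1000)
# tube pixels
t=(g<45).astype(np.uint8);t[:,:280]=0;t[:,385:]=0;t[:186]=0;t[282:]=0
n,l,st,ce=cv2.connectedComponentsWithStats(t)
for k in range(1,n):
    if st[k,4]>60:
        r=cv2.minAreaRect(cv2.findContours((l==k).astype(np.uint8),0,1)[0][0]);print(st[k],np.round(r[0]),np.round(r[1]),r[2])
for col in (300,345,385): print(col,"rows100+",g[100:200,col].tolist())
for row in (146,200): print("row",row,g[row,245:275].tolist(),g[row,395:450].tolist())
print("col 390",g[270:305,390].tolist())
E
```

```text
[ 255  132  173   38 5445] [[255. 132.]
 [427. 132.]
 [427. 169.]
 [255. 169.]]
keeper corner in est tray [-84.3667  91.8544  55.5   ]
keeper corner in est tray [80.8184 92.5247 55.5   ]
keeper corner in est tray [87.6582 55.8729 55.5   ]
keeper corner in est tray [-84.1388  55.4815  55.5   ]
[325 190  38  79 678] [343. 230.] [84.  9.] 67.98871612548828
[284 197  42  77 651] [304. 235.] [83.  9.] 64.44003295898438
[342 198  39  76 664] [361. 236.] [82. 10.] 66.50143432617188
[303 200  43  76 665] [324. 238.] [83.  9.] 63.43495178222656
[282 246  13  10  99] [288. 250.] [ 9. 12.] 90.0
[280 262  26  20 327] [292. 272.] [19. 25.] 90.0
300 rows100+ [120, 121, 120, 120, 121, 116, 115, 110, 113, 109, 108, 100, 107, 144, 193, 211, 221, 220, 222, 221, 210, 159, 104, 80, 111, 156, 158, 156, 157, 155, 149, 146, 214, 243, 242, 241, 241, 243, 242, 242, 241, 241, 241, 242, 241, 239, 242, 243, 244, 243, 240, 240, 238, 239, 239, 242, 243, 241, 239, 240, 240, 240, 243, 241, 240, 239, 218, 151, 151, 150, 147, 144, 147, 144, 145, 144, 146, 143, 141, 149, 143, 140, 150, 150, 150, 151, 149, 151, 152, 15
[... 1386 characters left out ...]
11, 120, 68, 105, 137, 149, 146, 144, 124, 115, 113, 113, 116, 113, 115, 116, 115, 118, 116, 117, 116, 116, 109, 111, 117]
row 200 [51, 50, 55, 55, 57, 57, 57, 57, 54, 56, 59, 59, 63, 61, 60, 60, 60, 62, 59, 60, 57, 56, 55, 56, 49, 102, 136, 144, 147, 144] [143, 147, 146, 143, 146, 144, 146, 146, 145, 147, 145, 143, 147, 142, 144, 94, 58, 61, 52, 57, 55, 52, 83, 119, 141, 145, 143, 132, 117, 116, 118, 114, 114, 112, 110, 108, 106, 186, 206, 200, 202, 205, 206, 186, 135, 105, 110, 107, 107, 107, 104, 106, 109, 113, 111]
col 390 [142, 143, 143, 140, 140, 141, 139, 129, 122, 110, 94, 67, 62, 62, 63, 64, 63, 82, 122, 137, 140, 127, 114, 129, 126, 129, 127, 126, 127, 126, 127, 121, 130, 142, 152]
```

```bash
python3 - <<'E'
from h import *
import h
h.TY=-6.6
M=np.load("M2.npy")
f=lambda u,v,z:inv(wpx(M,u,v,z))*1000
print("keeper L/R z.0555",f(264.6,146,.0555),f(425.5,146,.0555))
print("keeper rear/front",f(345,132,.0555),f(345,166.7,.0555))
print("deck edge y=91",f(345,125,.0475))
print("bed end y=-90",f(390,279.5,.043),f(390,287.5,.057))
print("bed right x=74",f(410,200,.043),f(417.3,200,.057))
for e in [((288,199),(321,273)),((307,202),(341,274)),((329,192),(359,268)),((346,200),(378,273))]: print("tube",[f(*p,.048) for p in e])
s=manip.read_state();print("rake tip now",inv(s["tcp_pos"]+s["orientation"][:,2]*D)*1000)
E
```

```text
keeper L/R z.0555 [-74.5867  78.8462  55.5   ] [82.2823 78.5583 55.5   ]
keeper rear/front [ 2.2183 92.1934 55.5   ] [ 5.464  58.0124 55.5   ]
deck edge y=91 [ 4.0411 97.8496 47.5   ]
bed end y=-90 [ 75.8151 -82.4256  43.    ] [ 69.8263 -83.221   57.    ]
bed right x=74 [83.2412 17.6918 43.    ] [82.9569 22.9496 57.    ]
tube [array([-49.0066,  21.2945,  48.    ]), array([ -7.8748, -69.4221,  48.    ])]
tube [array([-28.7934,  17.8263,  48.    ]), array([ 15.3037, -70.9621,  48.    ])]
tube [array([-6.3535, 28.9039, 48.    ]), array([ 35.2487, -63.1651,  48.    ])]
tube [array([12.3558, 19.8925, 48.    ]), array([ 57.9716, -70.0023,  48.    ])]
rake tip now [-85.8738  52.5938 129.9094]
```

```bash
sed -i 's/^TR=.*/TR=np.array([.570,-.315,0]);TY=-6.6;D=.101/' h.py; echo 'TR=tr(.0035,.007,0)' >> h.py; python3 - <<'E'
from h import *
print(TR)
M=np.load("M2.npy");s=manip.read_state();R=s["orientation"];c=manip.calibration("wrist")
for w,d in((.050,.073),(.050,.061),(.049,.027),(.0475,.101)): print("head end pred",w,d,wproj(s["tcp_pos"]+R@[w,0,d],M,c))
g=cv2.imread("pics/w5raw.png").max(2);print(g[125:185:1,257].tolist())
ptip(-.066,-.028,.07)
E
```

```text
[ 0.5743 -0.3084  0.    ]
head end pred 0.05 0.073 [253.5519 138.7408]
head end pred 0.05 0.061 [253.4937 142.1283]
head end pred 0.049 0.027 [253.2854 156.5984]
head end pred 0.0475 0.101 [253.6711 135.741 ]
[119, 121, 120, 123, 124, 124, 123, 124, 122, 120, 117, 117, 120, 118, 117, 120, 118, 118, 122, 119, 115, 114, 118, 124, 124, 128, 154, 198, 215, 208, 162, 123, 122, 122, 123, 123, 119, 125, 124, 121, 122, 121, 119, 117, 91, 72, 68, 66, 69, 64, 66, 64, 63, 67, 62, 64, 63, 62, 60, 60]
t 8.0 turn total (frac) [ 0.0085 -0.0024  0.0011] deg 0.7980662149937997
slide total mm, old axes [-73.4816  23.7952  59.9503] new axes [-73.2177  24.7184  59.8997] world [ 16.1391 -75.5735 -59.8997]
```

```bash

python3 -m jog '{"grip":[-1,-1,-1,-1,-1],"slide":[[-0.9,0.3,0],[-0.9,0.3,0],[-0.9,0.3,0],[-0.8,0.3,0.5],[0,0,0.8]],"dr":[[0.0085,-0.0024,0.001],[0,0,0],[0,0,0],[0,0,0],[0,0,0]]}' | grep -E "time"
python3 -m jog '{"grip":[-1,-1,-1,-1,-1],"slide":[[0,0,0.8],[0,0,0.6],[0,0,0.3],[0,0,0],[0,0,0]],"dr":[[0,0,0],[0,0,0],[0,0,0],[0,0,0],[0,0,0]]}' | grep -E "time|force"
python3 - <<'E'
from h import *
ptip(-.066,-.025,.0455)
E
```

```text
time: 8.42
time: 8.83
contact_force: [-0.4, -0.8, -1.2]
grip_force: 79.0
t 8.83 turn total (frac) [0.0006 0.0004 0.0016] deg 0.1555415342154286
slide total mm, old axes [-1.8046  0.7948 25.7418] new axes [-1.8169  0.8247 25.74  ] world [  0.6104  -1.8997 -25.74  ]
```

Descend to about 48 mm, then feel for the landing in small steps.

```bash

python3 -m jog '{"grip":[-1,-1,-1,-1,-1],"slide":[[-0.05,0.04,0.5],[0,0,0.45],[0,0,0.15],[0,0,0.05],[0,0,0]],"dr":[[0,0,0],[0,0,0],[0,0,0],[0,0,0],[0,0,0]]}' | grep -E "time|contact|tcp"
python3 -m jog '{"grip":[-1,-1,-1,-1,-1],"slide":[[0,0,0.05],[0,0,0.05],[0,0,0],[0,0,0],[0,0,0]],"dr":[[0,0,0],[0,0,0],[0,0,0],[0,0,0],[0,0,0]]}' | grep -E "time|contact|tcp"
python3 -m jog '{"grip":[-1,-1,-1,-1,-1],"slide":[[0,0,0.05],[0,0,0.05],[0,0,0],[0,0,0],[0,0,0]],"dr":[[0,0,0],[0,0,0],[0,0,0],[0,0,0],[0,0,0]]}' | grep -E "time|contact|tcp"
python3 - <<'E'
from h import *
ptip(-.066,-.025,.0455)
cv2.imwrite("pics/w6.png",np.hstack([manip.camera("wrist")[100:340,200:460,::-1],cv2.resize(manip.camera("scene")[:,:,::-1][180:280,220:390],None,fx=2.4,fy=2.4)]))
E
```

```text
time: 9.25
tcp_pos: [0.5055, -0.3253, 0.1487]
contact_force: [0.4, -1.0, -0.2]
time: 9.67
tcp_pos: [0.5058, -0.3255, 0.1474]
contact_force: [-0.1, 0.3, -0.8]
time: 10.08
tcp_pos: [0.5057, -0.3255, 0.1452]
contact_force: [0.5, -0.2, -1.4]
t 10.08 turn total (frac) [0.0007 0.0006 0.0012] deg 0.1331314529126209
slide total mm, old axes [-0.2115  0.1869 -1.3184] new axes [-0.2099  0.1858 -1.3188] world [ 0.1605 -0.2299  1.3188]
```

View pics/w6.png

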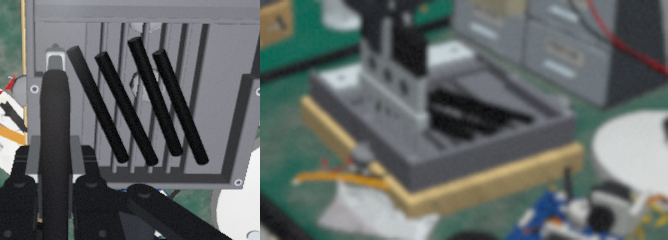

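The rake stands inside the tray at the near landing, to the left of the tubes, with no contact yet. I'll keep feeling downward.

```bash

python3 -m jog '{"grip":[-1,-1,-1,-1,-1],"slide":[[0,0,0.05],[0,0,0],[0,0,0],[0,0,0],[0,0,0]],"dr":[[0,0,0],[0,0,0],[0,0,0],[0,0,0],[0,0,0]]}' | grep -E "time|contact|tcp"
python3 -m jog '{"grip":[-1,-1,-1,-1,-1],"slide":[[0,0,0.05],[0,0,0],[0,0,0],[0,0,0],[0,0,0]],"dr":[[0,0,0],[0,0,0],[0,0,0],[0,0,0],[0,0,0]]}' | grep -E "time|contact|tcp"
python3 -m jog '{"grip":[-1,-1,-1,-1,-1],"slide":[[0,0,0.05],[0,0,0],[0,0,0],[0,0,0],[0,0,0]],"dr":[[0,0,0],[0,0,0],[0,0,0],[0,0,0],[0,0,0]]}' | grep -E "time|contact|tcp"
```

```text
time: 10.6
tcp_pos: [0.5057, -0.3255, 0.1442]
contact_force: [0.3, -0.2, -1.4]
time: 11.02
tcp_pos: [0.5057, -0.3254, 0.1432]
contact_force: [0.5, -0.4, -2.2]
time: 11.43
tcp_pos: [0.5058, -0.3255, 0.1431]
contact_force: [-0.7, 0.5, 5.5]
```

```bash

python3 -m jog '{"grip":[-1,-1,-1,-1,-1],"slide":[[0,0,-0.175],[0,0.12,0],[0,0.12,0],[0,0.12,0],[0,0.12,0]],"dr":[[0,0,0],[0,0,0],[0,0,0],[0,0,0],[0,0,0]]}' | grep -E "time|contact|tcp"
python3 -m jog '{"grip":[-1,-1,-1,-1,-1],"slide":[[0,0.12,0],[0,0.12,0],[0,0.12,0],[0,0.12,0],[0,0.12,0]],"dr":[[0,0,0],[0,0,0],[0,0,0],[0,0,0],[0,0,0]]}' | grep -E "contact|tcp"
python3 -m jog '{"grip":[-1,-1,-1,-1,-1],"slide":[[0,0.12,0],[0,0.12,0],[0,0.12,0],[0,0.12,0],[0,0.12,0]],"dr":[[0,0,0],[0,0,0],[0,0,0],[0,0,0],[0,0,0]]}' | grep -E "contact|tcp"
python3 -m jog '{"grip":[-1,-1,-1,-1,-1],"slide":[[0,0.12,0],[0,0.12,0],[0,0.12,0],[0,0.12,0],[0,0.12,0]],"dr":[[0,0,0],[0,0,0],[0,0,0],[0,0,0],[0,0,0]]}' | grep -E "contact|tcp"
python3 -m jog '{"grip":[-1,-1,-1,-1,-1],"slide":[[0,0.12,0],[0,0.12,0],[0,0.12,0],[0,0.12,0],[0,0.12,0]],"dr":[[0,0,0],[0,0,0],[0,0,0],[0,0,0],[0,0,0]]}' | grep -E "contact|tcp"
python3 - <<'E'
from h import *
s=manip.read_state();print(inv(s["tcp_pos"]+.1*s["orientation"][:,2])*1000)
a=manip.camera("wrist")[:,:,::-1];cv2.imwrite("pics/w7.png",a)
g=a.max(2)
np.set_printoptions(linewidth=250)
for r in (170,200,230): print(r,g[r,230:420:2])
E
```

```text
time: 11.85
tcp_pos: [0.5155, -0.3265, 0.1453]
contact_force: [-1.1, 0.2, -0.4]
tcp_pos: [0.5274, -0.3279, 0.1457]
contact_force: [-0.1, 0.0, -1.1]
tcp_pos: [0.5393, -0.3293, 0.1458]
contact_force: [0.4, 0.1, -1.4]
tcp_pos: [0.5512, -0.3306, 0.1458]
contact_force: [-0.8, -0.6, -1.1]
tcp_pos: [0.5597, -0.3315, 0.1453]
contact_force: [-10.1, 1.3, 5.0]
[-12.6632 -24.5214  45.2867]
170 [130 135  72  55  58  60  58  72 171  75  57  54  53  57  54  60 107 114  50  84 123 135  99  35  39  36  37  33  37  29  98  18  26  22  26  25  23  21 108  55 122 142 137 141 143 140 143 141  97  57 116 146 152 153 150 149 149 145 148 149 149 150
 150 150 148 148 145 147 148 148 146 145 149 145 145  60  60  54  53 106 145 144 136 111 110 113 112 113 110 108 109 109 107 106 100]
200 [122 136  77  34  39  40  41  47  49  44  53  47  54  61  58  57  51  49  41  43  48 120 146 156 155 156 160 159 102  15  23  21  25  17  20  57 142 130  18  18  14  18  21  18  17 125 142  70  80 131 149 147 145 147 146 146 147 146 144 147 146 147
 146 143 149 145 144 145 143  59  54  54  78 133 143 144 143 144 141 144 128  81  73  48  18  49  51  50  66  63  54  92  90 105 112]
230 [117 138  85  26  31  35  32  44  45  46  51  49  45  47  47  50  45  48  44  43  91 130 137 135 139 139 138 113  96 141 124 139 140 139  91   7  18  27  17  15  13 110 142 141 144  61   8  21  17  20  24  15 123 140 145 141 141 143 145 144 144 146
 143 143 143 142 134  57  55  56  91 139 148 143 144 142 143 142 117 109 114 118 124 106 148 159 161 162 159 158 160 120 117 125 131]
```

View pics/w7.png

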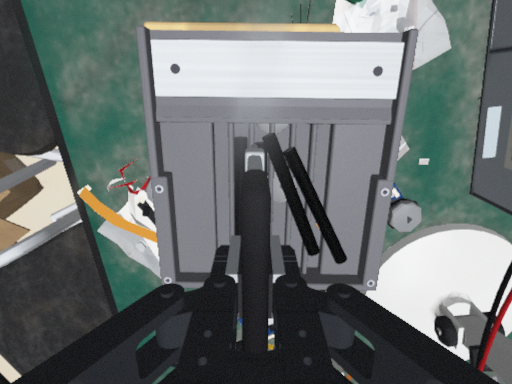

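Two askew tubes remain to the right of the rake, (272,137)–(312,250) and (290,150)–(342,258). The rake is at column 257 and the other two tubes should be at or under it. A 10 N push suggests one is wedging, so I'll enlarge that area.

```bash
python3 - <<'E'
from h import *
a=cv2.imread("pics/w7.png")[115:290,150:400]
a=np.clip(a.astype(float)*1.6,0,255).astype(np.uint8)
cv2.imwrite("pics/w7c.png",cv2.resize(a,None,fx=3.2,fy=3.2,interpolation=cv2.INTER_CUBIC))
E
```

```text
(no output)
```

View pics/w7c.png

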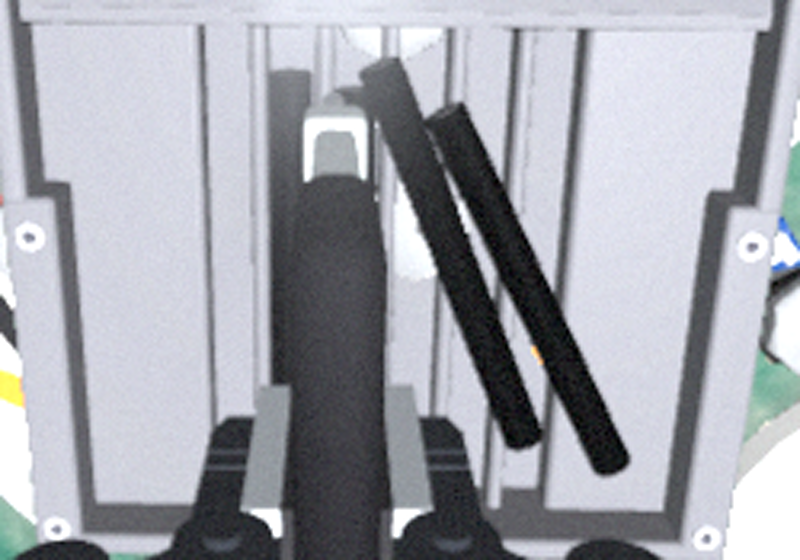

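One tube is seated in the x=-22.5 groove. A second, with its end at about (350,95), is half into the -7.5 groove against the pins. I'll back off so it can drop, then continue slowly.

```bash

python3 -m jog '{"grip":[-1,-1,-1,-1,-1],"slide":[[0,-0.2,0],[0,-0.2,0],[0,0,0],[0,0.1,0],[0,0.1,0]],"dr":[[0,0,0],[0,0,0],[0,0,0],[0,0,0],[0,0,0]]}' | grep -E "time|contact|tcp"
python3 -m jog '{"grip":[-1,-1,-1,-1,-1],"slide":[[0,0.1,0],[0,0.1,0],[0,0.1,0],[0,0.1,0],[0,0.1,0]],"dr":[[0,0,0],[0,0,0],[0,0,0],[0,0,0],[0,0,0]]}' | grep -E "contact|tcp"
python3 - <<'E'
from h import *
s=manip.read_state();print(inv(s["tcp_pos"]+.1*s["orientation"][:,2])*1000)
E
```

```text
time: 13.98
tcp_pos: [0.5597, -0.3316, 0.1461]
contact_force: [0.5, -0.1, -1.8]
tcp_pos: [0.5692, -0.3327, 0.1457]
contact_force: [0.4, 0.3, -1.3]
[ -2.1445 -24.7208  45.717 ]
```

```bash

python3 -m jog '{"grip":[-1,-1,-1,-1,-1],"slide":[[0,0.1,0],[0,0.1,0],[0,0.1,0],[0,0.1,0],[0,0.1,0]],"dr":[[0,0,0],[0,0,0],[0,0,0],[0,0,0],[0,0,0]]}' | grep -E "time|contact|tcp"
python3 -m jog '{"grip":[-1,-1,-1,-1,-1],"slide":[[0,0.1,0],[0,0.1,0],[0,0.1,0],[0,0.1,0],[0,0.1,0]],"dr":[[0,0,0],[0,0,0],[0,0,0],[0,0,0],[0,0,0]]}' | grep -E "contact|tcp"
python3 - <<'E'
from h import *
s=manip.read_state();print(inv(s["tcp_pos"]+.1*s["orientation"][:,2])*1000)
a=manip.camera("wrist")[:,:,::-1];cv2.imwrite("pics/w8.png",a)
g=a.max(2);t=(g<45).astype(np.uint8);t[:,:268]=0;t[:120]=0;t[262:]=0
n,l,st,ce=cv2.connectedComponentsWithStats(t);M=wristM()
for k in range(1,n):
    if st[k,4]>60:
        r=cv2.minAreaRect(cv2.findContours((l==k).astype(np.uint8),0,1)[0][0]);print(st[k],np.round(r[0]),np.round(r[1]),r[2],inv(wpx(M,*ce[k],.048))*1000)
E
```

```text
time: 14.82
tcp_pos: [0.5791, -0.3338, 0.1458]
contact_force: [0.1, -0.4, -0.7]
tcp_pos: [0.589, -0.3349, 0.1458]
contact_force: [0.1, -0.3, -0.7]
[ 17.7485 -24.688   45.7937]
[ 275  148   40  111 1219] [293. 204.] [113.  13.] 73.68614196777344 [ 48.5648 -29.3366  48.    ]
[461 189  51  73 504] [487. 226.] [36. 81.] 57.528804779052734 [198.2345 -42.2887  48.    ]
[268 193   3  69 134] [269. 227.] [68.  2.] 90.0 [ 28.8674 -48.0383  48.    ]
[282 245  13  11 110] [288. 250.] [12. 10.] 0.0 [ 44.2506 -66.5888  48.    ]
```

```bash

python3 -m jog '{"grip":[-1,-1,-1,-1,-1],"slide":[[0,0.1,0],[0,0.1,0],[0,0.1,0],[0,0.1,0],[0,0.1,0]],"dr":[[0,0,0],[0,0,0],[0,0,0],[0,0,0],[0,0,0]]}' | grep -E "time|contact|tcp"
python3 -m jog '{"grip":[-1,-1,-1,-1,-1],"slide":[[0,0.1,0],[0,0.1,0],[0,0.1,0],[0,0,0],[0,0,0]],"dr":[[0,0,0],[0,0,0],[0,0,0],[0,0,0],[0,0,0]]}' | grep -E "contact|tcp"
python3 - <<'E'
from h import *
s=manip.read_state();print(inv(s["tcp_pos"]+.1*s["orientation"][:,2])*1000)
a=manip.camera("wrist")[:,:,::-1];cv2.imwrite("pics/w9.png",a)
g=a.max(2);M=wristM()
for r in(150,170,190,210,230): print(r,[(int(u),round(inv(wpx(M,u,r,.048))[0]*1000)) for u in np.flatnonzero(np.diff((g[r]<42).astype(int))) if 150<u<420])
E
```

```text
time: 15.7
tcp_pos: [0.5989, -0.3361, 0.1458]
contact_force: [0.1, 0.4, -1.4]
tcp_pos: [0.6048, -0.3367, 0.1458]
contact_force: [-0.9, -0.1, -2.0]
[ 33.6219 -24.6244  45.761 ]
150 [(171, -26), (184, -17), (191, -12), (204, -3)]
170 [(172, -27), (186, -17), (192, -12), (205, -3)]
190 [(174, -27), (187, -17), (193, -13), (206, -3), (234, 18), (238, 21), (240, 22), (242, 24), (243, 25), (246, 27), (274, 48), (278, 51)]
210 [(175, -27), (188, -18), (195, -12), (207, -3), (234, 18), (243, 24), (246, 27), (247, 27), (267, 43), (280, 53), (329, 90), (330, 91)]
230 [(177, -27), (189, -18), (196, -12), (208, -3), (234, 17), (246, 27), (248, 28), (249, 29), (263, 40), (264, 41), (266, 42), (268, 44), (272, 47), (283, 55)]
```

Two tubes are seated (x=-22.5 and -7.5), a third looks seated at 22.5, and the fourth is near x=48–50, still askew by about 10°. I'll lift over it and sweep it back from the far landing with the rake leaned.

```bash
sed -i 's/D=.101$/D=.1001/' h.py
python3 -m jog '{"grip":[-1,-1,-1,-1,-1],"slide":[[0,0,-0.5],[0,0,-0.8],[0,0,-0.5],[0,0,0],[0,0,0]],"dr":[[0,0,0],[0,0,0],[0,0,0],[0,0,0],[0,0,0]]}' | grep -E "time|contact|tcp"
python3 - <<'E'
from h import *
ptip(.0685,-.025,.078,20)
a=manip.camera("wrist")[:,:,::-1];cv2.imwrite("pics/w10.png",a)
g=a.max(2);M=wristM()
for r in(150,170,190,210,230): print(r,[(int(u),np.round(inv(wpx(M,u,r,.048))[:2]*1000).tolist()) for u in np.flatnonzero(np.diff((g[r]<42).astype(int))) if 150<u<420])
E
```

```text
time: 16.58
tcp_pos: [0.6049, -0.3369, 0.183]
contact_force: [0.6, -0.3, -2.1]
t 16.58 turn total (frac) [-0.2202  0.0009  0.0014] deg 19.816446061475606
slide total mm, old axes [-0.2697  0.5066 10.9803] new axes [-0.2886 -3.2451 10.5016] world [  0.5056  -0.349  -10.9781]
150 [(182, [-27.0, 8.0]), (193, [-18.0, 8.0]), (199, [-13.0, 8.0]), (210, [-4.0, 8.0])]
170 [(183, [-28.0, -10.0]), (195, [-18.0, -10.0]), (200, [-13.0, -10.0]), (211, [-4.0, -10.0])]
190 [(185, [-27.0, -28.0]), (196, [-18.0, -28.0]), (201, [-14.0, -28.0]), (212, [-4.0, -28.0]), (236, [17.0, -28.0]), (239, [20.0, -28.0]), (240, [20.0, -28.0]), (241, [21.0, -28.0]), (245, [25.0, -28.0]), (246, [26.0, -28.0]), (273, [49.0, -27.0]), (274, [50.0, -27.0]), (275, [51.0, -27.0]), (276, [52.0, -27.0]), (321, [91.0, -27.0]), (322, [92.0, -27.0])]
210 [(186, [-28.0, -46.0]), (196, [-19.0, -46.0]), (202, [-14.0, -46.0]), (212, [-5.0, -46.0]), (236, [17.0, -46.0]), (241, [21.0, -46.0]), (268, [45.0, -46.0]), (279, [55.0, -46.0]), (416, [177.0, -46.0])]
230 [(187, [-28.0, -66.0]), (197, [-19.0, -66.0]), (203, [-14.0, -66.0]), (213, [-5.0, -66.0]), (240, [20.0, -66.0]), (246, [25.0, -66.0]), (264, [42.0, -66.0]), (268, [45.0, -66.0]), (272, [49.0, -66.0]), (281, [57.0, -66.0]), (407, [172.0, -66.0]), (410, [175.0, -66.0])]
```

```bash
cd .;
python3 -m jog '{"grip":[-1,-1,-1,-1,-1],"slide":[[0,0,0],[0,0,0],[0,0,0],[0,-0.16,0.5],[0,-0.1,0.28]],"dr":[[-0.0734,0,0],[-0.0734,0,0],[-0.0734,0,0],[0,0,0],[0,0,0]]}' | grep -E "time|contact|tcp"
python3 -m jog '{"grip":[-1,-1,-1,-1,-1],"slide":[[0,-0.17,0.47],[0,-0.1,0.28],[0,-0.07,0.2],[0,0,0],[0,0,0]],"dr":[[0,0,0],[0,0,0],[0,0,0],[0,0,0],[0,0,0]]}' | grep -E "time|contact|tcp"
python3 - <<'E'
from h import *
ptip(.0685,-.025,.0455,20)
E
```

```text
time: 17.05
tcp_pos: [0.6031, -0.3361, 0.1633]
contact_force: [0.5, 0.4, -2.1]
time: 17.47
tcp_pos: [0.6057, -0.3367, 0.1446]
contact_force: [-0.4, 0.4, -0.9]
t 17.47 turn total (frac) [-0.0018 -0.0002  0.0016] deg 0.2157245765872928
slide total mm, old axes [-0.5323 -1.9283  4.6365] new axes [-0.536  -1.9399  4.6312] world [-0.299  -0.505  -5.0154]
```

```bash
cd .;
python3 -m jog '{"grip":[-1,-1,-1,-1,-1],"slide":[[0,-0.045,0.1],[0,-0.045,0.1],[0,0,0],[0,-0.113,-0.041],[0,-0.113,-0.041]],"dr":[[0,0,0],[0,0,0],[0,0,0],[0,0,0],[0,0,0]]}' | grep -E "time|contact|tcp"
python3 -m jog '{"grip":[-1,-1,-1,-1,-1],"slide":[[0,-0.113,-0.041],[0,-0.113,-0.041],[0,-0.113,-0.041],[0,-0.113,-0.041],[0,-0.113,-0.041]],"dr":[[0,0,0],[0,0,0],[0,0,0],[0,0,0],[0,0,0]]}' | grep -E "time|contact|tcp"
python3 -m jog '{"grip":[-1,-1,-1,-1,-1],"slide":[[0,-0.113,-0.041],[0,-0.113,-0.041],[0,-0.113,-0.041],[0,-0.113,-0.041],[0,0,0]],"dr":[[0,0,0],[0,0,0],[0,0,0],[0,0,0],[0,0,0]]}' | grep -E "time|contact|tcp"
python3 - <<'E'
from h import *
s=manip.read_state();print(inv(s["tcp_pos"]+D*s["orientation"][:,2])*1000)
a=manip.camera("wrist")[:,:,::-1];cv2.imwrite("pics/w11.png",a)
g=a.max(2);M=wristM()
for r in(150,170,190,210,230): print(r,[(int(u),np.round(inv(wpx(M,u,r,.048))[:2]*1000).tolist()) for u in np.flatnonzero(np.diff((g[r]<42).astype(int))) if 100<u<420])
E
```

```text
time: 17.88
tcp_pos: [0.5999, -0.3362, 0.141]
contact_force: [-0.3, -0.3, -0.9]
time: 18.3
tcp_pos: [0.5877, -0.3348, 0.1409]
contact_force: [-0.4, -0.3, -2.3]
time: 18.72
tcp_pos: [0.578, -0.3336, 0.1408]
contact_force: [-0.0, 0.3, -0.7]
[ 40.5648 -24.5575  46.6322]
150 [(154, [-28.0, 19.0]), (168, [-20.0, 19.0]), (177, [-14.0, 18.0]), (190, [-5.0, 18.0])]
170 [(156, [-28.0, 6.0]), (169, [-20.0, 5.0]), (178, [-14.0, 5.0]), (191, [-6.0, 4.0])]
190 [(157, [-29.0, -8.0]), (171, [-20.0, -9.0]), (180, [-14.0, -9.0]), (193, [-5.0, -10.0]), (223, [16.0, -13.0]), (224, [17.0, -13.0]), (226, [18.0, -13.0]), (227, [19.0, -13.0]), (230, [21.0, -13.0]), (233, [24.0, -14.0]), (241, [30.0, -14.0]), (242, [30.0, -14.0]), (244, [32.0, -15.0]), (245, [33.0, -15.0]), (315, [92.0, -22.0]), (319, [96.0, -22.0])]
210 [(159, [-29.0, -22.0]), (173, [-20.0, -23.0]), (181, [-14.0, -24.0]), (194, [-5.0, -25.0]), (222, [15.0, -28.0]), (234, [24.0, -29.0]), (240, [29.0, -30.0]), (244, [32.0, -31.0]), (418, [208.0, -55.0])]
230 [(161, [-29.0, -37.0]), (174, [-20.0, -39.0]), (183, [-14.0, -40.0]), (195, [-6.0, -41.0]), (223, [15.0, -44.0]), (234, [24.0, -46.0]), (240, [28.0, -47.0]), (249, [36.0, -48.0]), (251, [37.0, -48.0]), (252, [38.0, -48.0]), (411, [204.0, -76.0]), (415, [209.0, -77.0])]
```

```bash
cd .;
python3 -m jog '{"grip":[-1,-1,-1,-1,-1],"slide":[[0,-0.113,-0.041],[0,-0.113,-0.041],[0,-0.113,-0.041],[0,-0.113,-0.041],[0,-0.113,-0.041]],"dr":[[0,0,0],[0,0,0],[0,0,0],[0,0,0],[0,0,0]]}' | grep -E "time|contact|tcp"
python3 -m jog '{"grip":[-1,-1,-1,-1,-1],"slide":[[0,-0.113,-0.041],[0,0,0],[0,0,-0.3],[0,0,-0.7],[0,0,-1]],"dr":[[0,0,0],[0,0,0],[0,0,0],[0,0,0],[0,0,0]]}' | grep -E "time|contact|tcp"
python3 -m jog '{"grip":[-1,-1,-1,-1,-1],"slide":[[0,0,-1],[0,0,-1],[0,-0.5,-0.5],[0,-0.5,0],[0,0,0]],"dr":[[0,0,0],[0,0,0],[0,0,0],[0,0,0],[0,0,0]]}' | grep -E "time|contact|tcp"
python3 - <<'E'
from h import *
a=manip.camera("wrist")[:,:,::-1];cv2.imwrite("pics/w12.png",a)
g=a.max(2);M=wristM()
for r in(170,190,210,230,250): print(r,[(int(u),np.round(inv(wpx(M,u,r,.043))[:2]*1000).tolist()) for u in np.flatnonzero(np.diff((g[r]<42).astype(int))) if 100<u<420])
E
```

```text
time: 19.18
tcp_pos: [0.5663, -0.3323, 0.1409]
contact_force: [0.4, 0.3, -1.5]
time: 19.6
tcp_pos: [0.55, -0.33, 0.1775]
contact_force: [-0.1, -0.8, -0.4]
time: 20.02
tcp_pos: [0.5124, -0.3255, 0.2175]
contact_force: [-1.0, 0.1, -2.2]
170 [(273, [24.0, -24.0]), (274, [25.0, -25.0]), (280, [32.0, -25.0]), (286, [39.0, -26.0]), (409, [210.0, -41.0]), (412, [215.0, -42.0])]
190 [(142, [-106.0, -32.0]), (145, [-104.0, -32.0]), (239, [-13.0, -42.0]), (241, [-11.0, -43.0]), (243, [-9.0, -43.0]), (246, [-6.0, -43.0]), (265, [15.0, -46.0]), (267, [18.0, -46.0]), (268, [19.0, -46.0]), (269, [20.0, -46.0]), (271, [22.0, -46.0]), (273, [24.0, -47.0]), (279, [31.0, -47.0]), (285, [39.0, -48.0]), (402, [204.0, -67.0]), (405, [209.0, -68.0])]
210 [(225, [-29.0, -62.0]), (233, [-20.0, -63.0]), (239, [-14.0, -64.0]), (241, [-12.0, -65.0]), (244, [-8.0, -65.0]), (245, [-7.0, -65.0]), (278, [31.0, -71.0]), (285, [39.0, -72.0]), (397, [201.0, -94.0]), (399, [204.0, -95.0])]
230 [(239, [-14.0, -88.0]), (249, [-3.0, -89.0]), (267, [18.0, -93.0]), (268, [19.0, -93.0]), (394, [201.0, -123.0]), (395, [203.0, -124.0])]
250 [(216, [-40.0, -107.0]), (227, [-28.0, -109.0]), (240, [-14.0, -112.0]), (252, [0.0, -115.0]), (254, [3.0, -115.0]), (256, [5.0, -116.0]), (266, [17.0, -118.0]), (269, [21.0, -119.0]), (282, [37.0, -122.0]), (293, [52.0, -125.0]), (359, [148.0, -143.0]), (360, [149.0, -143.0]), (362, [152.0, -144.0]), (365, [157.0, -145.0]), (390, [200.0, -153.0]), (392, [203.0, -154.0])]
```

View pics/w12.png

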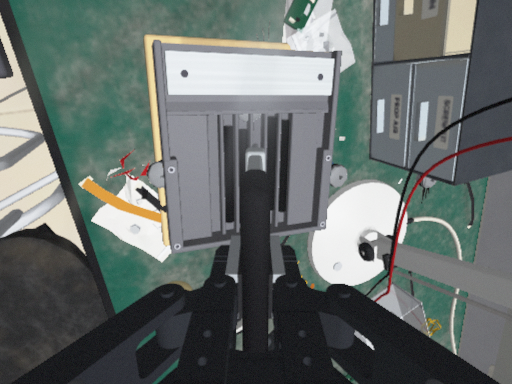

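All four tubes now lie parallel in separate grooves, at image columns of about 228, 242, 270 and 283. Next is returning the rake.

```bash
cat >> h.py <<'E'
GR=np.array([.4926,.0162,.1405])
def back(d): 
    R=orient(10.9,31);plan(R,GR-R[:,2]*d)
E
python3 -c "
from h import *
back(.1)"
```

```text
t 20.07 turn total (frac) [-0.1244  0.0826 -0.1756] deg 20.742065556051095
slide total mm, old axes [321.911  -99.1774 -44.916 ] new axes [339.6283  -1.3805 -11.4452] world [-71.1725 332.1626   9.0995]
```

```bash
cd .;
python3 -m jog '{"grip":[-1,-1,-1,-1,-1],"slide":[[0,0,0],[0,0,0],[0,0,0],[0.7,0,-0.1],[1,0,-0.1]],"dr":[[-0.0415,0.0275,-0.0585],[-0.0415,0.0275,-0.0585],[-0.0415,0.0275,-0.0585],[0,0,0],[0,0,0]]}' | grep -E "time"
python3 -m jog '{"grip":[-1,-1,-1,-1,-1],"slide":[[1,0,-0.1],[1,0,-0.1],[1,0,0],[1,0,0],[1,0,0]],"dr":[[0,0,0],[0,0,0],[0,0,0],[0,0,0],[0,0,0]]}' | grep -E "time"
python3 -m jog '{"grip":[-1,-1,-1,-1,-1],"slide":[[1,0,0],[1,0,0],[1,0,0],[1,0,0],[1,0,0]],"dr":[[0,0,0],[0,0,0],[0,0,0],[0,0,0],[0,0,0]]}' | grep -E "time"
python3 -m jog '{"grip":[-1,-1,-1,-1,-1],"slide":[[1,0,0],[1,0,0],[1,0,0],[0.9,0,0],[0.3,0,0]],"dr":[[0,0,0],[0,0,0],[0,0,0],[0,0,0],[0,0,0]]}' | grep -E "time"
python3 -m jog '{"grip":[-1,-1,-1,-1,-1],"slide":[[0,0,0],[0,0,0],[0,0,0],[0,0,0],[0,0,0]],"dr":[[0,0,0],[0,0,0],[0,0,0],[0,0,0],[0,0,0]]}' | grep -E "time|contact|tcp"
python3 -c "
from h import *
back(.1);back(0.02)"
```

```text
time: 20.48
time: 20.9
time: 21.32
time: 21.73
time: 22.15
tcp_pos: [0.4683, -0.0118, 0.227]
contact_force: [-0.0, -0.1, -1.5]
t 22.15 turn total (frac) [-0.0238  0.0143 -0.0334] deg 3.906121560633961
slide total mm, old axes [ 21.5596 -21.1236 -10.6004] new axes [ 22.8674 -19.558  -10.861 ] world [-26.279   18.227   -0.7634]
t 22.15 turn total (frac) [-0.0238  0.0143 -0.0334] deg 3.906121560633961
slide total mm, old axes [ 23.4355 -18.1842  69.3235] new axes [ 22.8674 -19.558   69.139 ] world [ 14.1807  26.0183 -69.3368]
```

```bash
cd .;
python3 -m jog '{"grip":[-1,-1,-1,-1,-1],"slide":[[0,0,0],[0.38,-0.33,-0.18],[0.38,-0.33,-0.18],[0.38,-0.32,-0.18],[0,0,0]],"dr":[[-0.0238,0.0143,-0.0334],[0,0,0],[0,0,0],[0,0,0],[0,0,0]]}' | grep -E "time|contact|tcp"
python3 -c "
from h import *
back(.1)"
```

```text
time: 22.57
tcp_pos: [0.4396, 0.0075, 0.2255]
contact_force: [-0.5, 0.5, -0.8]
t 22.57 turn total (frac) [-0.0017 -0.0008 -0.0005] deg 0.17473773729939837
slide total mm, old axes [-1.4871  2.2859  0.4714] new axes [-1.4883  2.2834  0.4793] world [ 2.4458 -1.0447  0.7652]
```

```bash
cd .;
python3 -m jog '{"grip":[-1,-1,-1,-1,-1],"slide":[[-0.06,0.1,0.3],[0,0,0.8],[0,0,0.8],[0,0,0.8],[0,0,0.5]],"dr":[[-0.0017,-0.0008,0],[0,0,0],[0,0,0],[0,0,0],[0,0,0]]}' | grep -E "time|contact|tcp"
python3 -m jog '{"grip":[-1,-1,-1,-1,-1],"slide":[[0,0,0.4],[0,0,0.4],[0,0,0.2],[0,0,0],[0,0,0]],"dr":[[0,0,0],[0,0,0],[0,0,0],[0,0,0],[0,0,0]]}' | grep -E "time|contact|tcp"
python3 -c "
from h import *
back(0)"
```

```text
time: 22.98
tcp_pos: [0.4775, 0.012, 0.1712]
contact_force: [0.5, 0.9, -1.7]
time: 23.4
tcp_pos: [0.4869, 0.014, 0.1553]
contact_force: [0.3, 0.1, -0.8]
t 23.4 turn total (frac) [0.0017 0.0006 0.0005] deg 0.16964036621907752
slide total mm, old axes [ 1.0655 -2.5402 15.737 ] new axes [ 1.0488 -2.4982 15.7449] world [  5.6618   2.1584 -14.7827]
```

```bash
cd .;
python3 -m jog '{"grip":[-1,-1,-1,-1,-1],"slide":[[0.05,-0.12,0.2],[0,0,0.2],[0,0,0.15],[0,0,0],[0,0,0]],"dr":[[0,0,0],[0,0,0],[0,0,0],[0,0,0],[0,0,0]]}' | grep -E "time|contact|tcp"
python3 -m jog '{"grip":[-1,-1,-1,-1,-1],"slide":[[0,0,0.1],[0,0,0.1],[0,0,0],[0,0,0],[0,0,0]],"dr":[[0,0,0],[0,0,0],[0,0,0],[0,0,0],[0,0,0]]}' | grep -E "time|contact|tcp"
python3 -c "
from h import *
back(0)"
```

```text
time: 23.82
tcp_pos: [0.4901, 0.0158, 0.1449]
contact_force: [-0.1, -0.1, -1.2]
time: 24.23
tcp_pos: [0.4921, 0.0163, 0.1414]
contact_force: [0.8, -0.4, -1.3]
t 24.23 turn total (frac) [0.002  0.0005 0.0009] deg 0.20363375915063495
slide total mm, old axes [-0.1568 -0.0481  1.0628] new axes [-0.1577 -0.0445  1.0628] world [ 0.5299 -0.0586 -0.9339]
```

```bash
cd .;
python3 -m jog '{"grip":[-1,-1,-1,-1,-1],"slide":[[0,0,0.05],[0,0,0.03],[0,0,0],[0,0,0],[0,0,0]],"dr":[[0,0,0],[0,0,0],[0,0,0],[0,0,0],[0,0,0]]}' | grep -E "time|contact|tcp"
python3 -m jog '{"grip":[-0.6,-0.6,-0.4,-0.2,0],"slide":[[0,0,0],[0,0,0],[0,0,0],[0,0,0],[0,0,0]],"dr":[[0,0,0],[0,0,0],[0,0,0],[0,0,0],[0,0,0]]}' | grep -E "time|contact|gap|tcp"
python3 -m jog '{"grip":[0.1,0.1,0.1,0.1,0.1],"slide":[[0,0,-0.2],[0,0,-0.5],[0,0,-0.8],[0,0,-1],[0,0,-1]],"dr":[[0,0,0],[0,0,0],[0,0,0],[0,0,0],[0,0,0]]}' | grep -E "time|contact|tcp"
python3 -m jog '{"grip":[0.1,0.1,0.1,0.1,0.1],"slide":[[0,0,-1],[0,0,-0.5],[0,0,0],[0,0,0],[0,0,0]],"dr":[[0,0,0],[0,0,0],[0,0,0],[0,0,0],[0,0,0]]}' | grep -E "time|contact|tcp"
python3 - <<'E'
from h import *
im=manip.camera("wrist")[:,:,::-1];cv2.imwrite("pics/w13.png",im);g=im.max(2)
for row in (130,160,195,230,250): print(row,g[row,236:286:1].tolist())
print("col",g[100:140,259].tolist(),g[240:285,259].tolist())
p=GR+orient(-6.6,0)[:,2]*0
plan(orient(-6.6,0),tr(0,.115,.16))
E
```

```text
time: 24.65
tcp_pos: [0.4929, 0.0164, 0.1403]
contact_force: [-3.0, 0.4, 3.9]
time: 25.07
tcp_pos: [0.4928, 0.0164, 0.1399]
contact_force: [-0.1, -0.1, 0.5]
finger_gap: 0.497
time: 25.48
tcp_pos: [0.4564, 0.0094, 0.2002]
contact_force: [0.3, 0.1, 0.7]
time: 25.9
tcp_pos: [0.4417, 0.0067, 0.225]
contact_force: [-0.8, -0.4, -0.7]
130 [124, 125, 125, 125, 122, 121, 96, 85, 84, 84, 84, 88, 104, 120, 157, 199, 215, 215, 209, 203, 204, 204, 213, 214, 216, 224, 170, 115, 118, 116, 115, 107, 112, 117, 116, 116, 114, 114, 113, 148, 213, 230, 227, 211, 149, 114, 114, 112, 107, 116]
160 [123, 119, 123, 117, 115, 118, 115, 118, 120, 112, 114, 82, 64, 62, 59, 58, 60, 62, 58, 63, 67, 65, 70, 64, 67, 64, 65, 57, 88, 109, 113, 111, 113, 118, 113, 112, 112, 116, 112, 116, 116, 115, 112, 112, 111, 113, 112, 81, 61, 100]
195 [119, 116, 118, 119, 114, 115, 118, 117, 118, 112, 112, 92, 60, 50, 52, 54, 50, 55, 59, 56, 55, 61, 59, 58, 56, 58, 57, 55, 97, 112, 109, 112, 117, 115, 114, 119, 118, 119, 116, 115, 116, 112, 115, 114, 114, 112, 107, 115, 119, 117]
230 [120, 120, 117, 119, 120, 121, 85, 64, 59, 59
[... 296 characters left out ...]
 46, 37, 36, 40, 41, 38, 36, 36, 42, 40, 40, 40, 36, 38, 40, 37, 38, 32, 33, 31, 30, 33, 29]
col [97, 100, 119, 119, 113, 96, 81, 103, 119, 118, 113, 115, 124, 121, 121, 153, 197, 171, 91, 102, 103, 105, 105, 105, 104, 103, 104, 113, 132, 170, 214, 209, 162, 143, 141, 144, 124, 81, 59, 62] [52, 50, 52, 45, 53, 47, 50, 53, 49, 52, 51, 51, 53, 49, 45, 50, 52, 49, 51, 45, 49, 48, 47, 49, 43, 57, 98, 123, 132, 125, 122, 128, 130, 131, 133, 130, 133, 134, 133, 132, 129, 131, 126, 125, 124]
t 25.95 turn total (frac) [ 0.3427 -0.0524  0.1903] deg 35.588728712762105
slide total mm, old axes [-224.9836   56.4198  109.7261] new axes [-182.9219  167.924    64.6665] world [ 145.7866 -201.0103  -64.6665]
```

The rake stands straight on its stand, with its grip at columns 247–264, almost exactly where it started. Next is the keeper.

```bash
cd .;
python3 -m jog '{"grip":[0.6,0.6,0.6,0.6,0.6],"slide":[[0,0,0],[0,0,0],[0,0,0],[0,0,0],[0,0,0]],"dr":[[0.0571,-0.0087,0.0317],[0.0571,-0.0087,0.0317],[0.0571,-0.0087,0.0317],[0.0571,-0.0087,0.0317],[0.0571,-0.0087,0.0317]]}' | grep -E "time"
python3 -m jog '{"grip":[0.6,0.6,0.6,0.6,0.6],"slide":[[0,0,0],[-1,0.74,0],[-1,0.74,0],[-1,0.74,0],[-1,0.74,0]],"dr":[[0.0571,-0.0087,0.0317],[0,0,0],[0,0,0],[0,0,0],[0,0,0]]}' | grep -E "time"
python3 -m jog '{"grip":[0.6,0.6,0.6,0.6,0.6],"slide":[[-1,0.74,0],[-1,0.74,0.3],[-1,0.74,0.5],[-1,0.74,0.8],[-1,0.74,0.8]],"dr":[[0,0,0],[0,0,0],[0,0,0],[0,0,0],[0,0,0]]}' | grep -E "time"
python3 -m jog '{"grip":[0.6,0.6,0.6,0.6,0.6],"slide":[[-1,0.74,0.6],[-1,0.74,0.5],[0,0,0.5],[0,0,0],[0,0,0]],"dr":[[0,0,0],[0,0,0],[0,0,0],[0,0,0],[0,0,0]]}' | grep -E "time|contact|tcp|gap"
python3 -c "
from h import *
plan(orient(-6.6,0),tr(0,.07,.1))"
```

```text
time: 26.37
time: 26.78
time: 27.2
time: 27.62
tcp_pos: [0.5805, -0.228, 0.1449]
contact_force: [0.6, 0.5, -0.4]
finger_gap: 0.802
t 27.62 turn total (frac) [ 0.0058 -0.0033  0.0051] deg 0.7540252629044005
slide total mm, old axes [-10.8715   2.5724  44.9022] new axes [-10.6149   3.0652  44.9327] world [  1.8249 -10.8968 -44.9327]
```

```bash
cd .;
python3 -m jog '{"grip":[0.6,0.6,0.6,0.6,0.6],"slide":[[-0.5,0.13,0.7],[0,0,0.8],[0,0,0.8],[0,0,0.45],[0,0,0]],"dr":[[0.0058,-0.0033,0.005],[0,0,0],[0,0,0],[0,0,0],[0,0,0]]}' | grep -E "time|contact|tcp"
python3 -m jog '{"grip":[0.6,0.6,0.6,0.6,0.6],"slide":[[0,0,0.1],[0,0,0.05],[0,0,0],[0,0,0],[0,0,0]],"dr":[[0,0,0],[0,0,0],[0,0,0],[0,0,0],[0,0,0]]}' | grep -E "time|contact|tcp"
python3 -m jog '{"grip":[0.6,0.6,0.6,0.6,0.6],"slide":[[0,0,0.1],[0,0,0],[0,0,0],[0,0,0],[0,0,0]],"dr":[[0,0,0],[0,0,0],[0,0,0],[0,0,0],[0,0,0]]}' | grep -E "time|contact|tcp"
python3 - <<'E'
from h import *
plan(orient(-6.6,0),tr(0,.07,.08))
im=manip.camera("wrist")[:,:,::-1];cv2.imwrite("pics/w14.png",im);g=im.max(2)
M=wristM();np.set_printoptions(linewidth=250)
for c in(210,254,300): 
    m=(g[:,c]>195).astype(int);print(c,[(int(v),np.round(inv(wpx(M,c,v,.0555))[:2]*1000).tolist()) for v in np.flatnonzero(np.diff(m)) if v>60])
E
```

```text
time: 28.03
tcp_pos: [0.5819, -0.2383, 0.0896]
contact_force: [-0.9, 0.7, 0.9]
time: 28.45
tcp_pos: [0.5835, -0.2392, 0.0895]
contact_force: [-0.9, 0.2, 0.6]
time: 28.87
tcp_pos: [0.5832, -0.2391, 0.0868]
contact_force: [0.1, -0.5, 0.4]
t 28.87 turn total (frac) [0.0025 0.001  0.0001] deg 0.23792695260017252
slide total mm, old axes [ 0.0577 -0.9248  6.77  ] new axes [ 0.0475 -0.8986  6.7736] world [-0.8871  0.1504 -6.7736]
210 [(179, [-22.0, 108.0]), (189, [-22.0, 103.0]), (220, [-23.0, 85.0]), (273, [-25.0, 52.0])]
254 [(179, [0.0, 108.0]), (189, [0.0, 103.0]), (220, [0.0, 85.0]), (274, [0.0, 52.0])]
300 [(178, [24.0, 109.0]), (190, [24.0, 102.0]), (220, [25.0, 85.0]), (274, [27.0, 52.0])]
```

```bash
cd .;
python3 -m jog '{"grip":[0.6,0.6,0.6,0.6,0.6],"slide":[[0,0,0.12],[0,0,0],[0,0,0],[0,0,0],[0,0,0]],"dr":[[0,0,0],[0,0,0],[0,0,0],[0,0,0],[0,0,0]]}' | grep -E "contact|tcp"
python3 -m jog '{"grip":[0.6,0.6,0.6,0.6,0.6],"slide":[[0,0,0.12],[0,0,0],[0,0,0],[0,0,0],[0,0,0]],"dr":[[0,0,0],[0,0,0],[0,0,0],[0,0,0],[0,0,0]]}' | grep -E "contact|tcp"
python3 -m jog '{"grip":[0.6,0.6,0.6,0.6,0.6],"slide":[[0,0,0.1],[0,0,0],[0,0,0],[0,0,0],[0,0,0]],"dr":[[0,0,0],[0,0,0],[0,0,0],[0,0,0],[0,0,0]]}' | grep -E "contact|tcp"
```

```text
tcp_pos: [0.5832, -0.2391, 0.0844]
contact_force: [-0.1, -0.5, -0.5]
tcp_pos: [0.5832, -0.2391, 0.082]
contact_force: [0.4, 0.4, -0.8]
tcp_pos: [0.5832, -0.2391, 0.08]
contact_force: [0.1, 0.6, -1.4]
```

```bash
cd .;
python3 -m jog '{"grip":[0.6,0.6,0.6,0.6,0.6],"slide":[[0,0,0.1],[0,0,0],[0,0,0],[0,0,0],[0,0,0]],"dr":[[0,0,0],[0,0,0],[0,0,0],[0,0,0],[0,0,0]]}' | grep -E "time|contact|tcp"
```

```text
time: 30.58
tcp_pos: [0.5833, -0.2391, 0.078]
contact_force: [0.1, -1.2, 0.0]
```

```bash
cd .;
python3 -m jog '{"grip":[0.6,0.6,0.6,0.6,0.6],"slide":[[0,0,0.1],[0,0,0],[0,0,0],[0,0,0],[0,0,0]],"dr":[[0,0,0],[0,0,0],[0,0,0],[0,0,0],[0,0,0]]}' | grep -E "time|contact|tcp"
python3 -m jog '{"grip":[0.6,0.6,0.6,0.6,0.6],"slide":[[0,0,0.1],[0,0,0],[0,0,0],[0,0,0],[0,0,0]],"dr":[[0,0,0],[0,0,0],[0,0,0],[0,0,0],[0,0,0]]}' | grep -E "time|contact|tcp"
```

```text
time: 31.0
tcp_pos: [0.5833, -0.2391, 0.076]
contact_force: [-0.2, 0.9, -0.2]
time: 31.42
tcp_pos: [0.5833, -0.2391, 0.074]
contact_force: [0.3, -1.4, 0.0]
```

```bash
cd .;
python3 -m jog '{"grip":[0.6,0.6,0.6,0.6,0.6],"slide":[[0,0,0.08],[0,0,0],[0,0,0],[0,0,0],[0,0,0]],"dr":[[0,0,0],[0,0,0],[0,0,0],[0,0,0],[0,0,0]]}' | grep -E "time|contact|tcp"
python3 -m jog '{"grip":[0.6,0.6,0.6,0.6,0.6],"slide":[[0,0,0.08],[0,0,0],[0,0,0],[0,0,0],[0,0,0]],"dr":[[0,0,0],[0,0,0],[0,0,0],[0,0,0],[0,0,0]]}' | grep -E "time|contact|tcp"
```

```text
time: 31.83
tcp_pos: [0.5834, -0.2392, 0.0735]
contact_force: [-1.0, 1.2, 5.7]
time: 32.25
tcp_pos: [0.5835, -0.2392, 0.0734]
contact_force: [-2.5, 1.0, 14.0]
```

```bash
cd .;
python3 -m jog '{"grip":[0.6,0.6,0.6,0.6,0.6],"slide":[[0,0,-0.6],[0.5,0,0],[0.6,0,0],[0.5,0,0],[0,0,0.4]],"dr":[[0,0,0],[0,0,0],[0,0,0],[0,0,0],[0,0,0]]}' | grep -E "time|contact|tcp"
python3 -m jog '{"grip":[0.6,0.6,0.6,0.6,0.6],"slide":[[0,0,0.27],[0,0,0],[-0.15,0,0],[-0.15,0,0],[-0.15,0,0]],"dr":[[0,0,0],[0,0,0],[0,0,0],[0,0,0],[0,0,0]]}' | grep -E "time|contact|tcp"
python3 -m jog '{"grip":[0.6,0.6,0.6,0.6,0.6],"slide":[[-0.15,0,0],[-0.15,0,0],[-0.15,0,0],[-0.15,0,0],[-0.15,0,0]],"dr":[[0,0,0],[0,0,0],[0,0,0],[0,0,0],[0,0,0]]}' | grep -E "time|contact|tcp"
python3 - <<'E'
from h import *
s=manip.read_state();print(inv(s["tcp_pos"])*1000)
im=manip.camera("wrist")[:,:,::-1];cv2.imwrite("pics/w15.png",im);g=im.max(2);M=wristM()
for c in(210,254,300): 
    m=(g[:,c]>195).astype(int);print(c,[(int(v),np.round(inv(wpx(M,c,v,.0555))[:2]*1000).tolist()) for v in np.flatnonzero(np.diff(m)) if v>60])
E
```

```text
time: 32.67
tcp_pos: [0.5877, -0.2049, 0.0753]
contact_force: [0.8, 0.1, 0.2]
time: 33.08
tcp_pos: [0.5859, -0.2169, 0.0693]
contact_force: [0.8, -0.6, -0.7]
time: 33.5
tcp_pos: [0.5841, -0.2316, 0.0694]
contact_force: [0.4, 0.6, -0.3]
[ 0.9537 77.4928 69.4323]
210 [(200, [-20.0, 110.0]), (211, [-20.0, 105.0]), (281, [-22.0, 66.0]), (337, [-23.0, 30.0])]
254 [(200, [1.0, 110.0]), (212, [1.0, 104.0]), (281, [1.0, 66.0]), (337, [0.0, 30.0])]
300 [(199, [22.0, 111.0]), (213, [22.0, 104.0]), (280, [24.0, 67.0]), (337, [26.0, 30.0])]
```

```bash
cd .;
python3 -m jog '{"grip":[0.6,0.6,0.6,0.6,0.6],"slide":[[-0.12,0,0],[-0.12,0,0],[-0.12,0,0],[-0.12,0,0],[-0.12,0,0]],"dr":[[0,0,0],[0,0,0],[0,0,0],[0,0,0],[0,0,0]]}' | grep -E "time|contact|tcp"
python3 -m jog '{"grip":[0.6,0.6,0.6,0.6,0.6],"slide":[[-0.12,0,0],[-0.12,0,0],[-0.12,0,0],[-0.12,0,0],[-0.12,0,0]],"dr":[[0,0,0],[0,0,0],[0,0,0],[0,0,0],[0,0,0]]}' | grep -E "time|contact|tcp"
python3 -m jog '{"grip":[0.6,0.6,0.6,0.6,0.6],"slide":[[-0.1,0,0],[-0.1,0,0],[-0.05,0,0],[0,0,0],[0,0,0]],"dr":[[0,0,0],[0,0,0],[0,0,0],[0,0,0],[0,0,0]]}' | grep -E "time|contact|tcp"
python3 - <<'E'
from h import *
s=manip.read_state();print(inv(s["tcp_pos"])*1000)
im=manip.camera("wrist")[:,:,::-1];cv2.imwrite("pics/w16.png",im);g=im.max(2);M=wristM()
for c in(210,254,300): 
    m=(g[:,c]>195).astype(int);print(c,[(int(v),np.round(inv(wpx(M,c,v,.0555))[:2]*1000).tolist(),np.round(inv(wpx(M,c,v,.051))[:2]*1000).tolist()) for v in np.flatnonzero(np.diff(m)) if v>60])
E
```

```text
time: 33.97
tcp_pos: [0.5828, -0.2432, 0.0694]
contact_force: [0.7, 0.6, 0.4]
time: 34.38
tcp_pos: [0.5816, -0.2552, 0.0696]
contact_force: [-0.0, -0.2, -0.1]
time: 34.8
tcp_pos: [0.5807, -0.2602, 0.0692]
contact_force: [0.3, 0.0, 0.2]
[ 0.8806 48.6463 69.2479]
210 [(149, [-19.0, 106.0], [-19.0, 105.0]), (162, [-19.0, 100.0], [-20.0, 99.0]), (286, [-22.0, 35.0], [-23.0, 32.0]), (328, [-23.0, 9.0], [-24.0, 4.0])]
254 [(150, [0.0, 105.0], [0.0, 104.0]), (162, [0.0, 100.0], [0.0, 99.0]), (286, [0.0, 35.0], [0.0, 32.0]), (328, [0.0, 8.0], [0.0, 4.0])]
300 [(149, [21.0, 106.0], [21.0, 105.0]), (163, [21.0, 99.0], [22.0, 98.0]), (286, [24.0, 35.0], [25.0, 32.0]), (327, [25.0, 9.0], [26.0, 5.0])]
```

```bash
cd .;
python3 -m jog '{"grip":[0.6,0.6,0.6,0.6,0.6],"slide":[[-0.08,0,0],[-0.08,0,0],[0,0,0],[0,0,0],[0,0,0]],"dr":[[0,0,0],[0,0,0],[0,0,0],[0,0,0],[0,0,0]]}' | grep -E "time|contact|tcp"
python3 -m jog '{"grip":[0.6,0.6,0.6,0.6,0.6],"slide":[[0.1,0,-0.3],[0,0,-1],[0,0,-1],[0,0,-1],[0,0,-1]],"dr":[[0,0,0],[0,0,0],[0,0,0],[0,0,0],[0,0,0]]}' | grep -E "time|contact|tcp"
python3 -m jog '{"grip":[0.6,0.6,0.6,0.6,0.6],"slide":[[0,0,-1],[0,0,-0.5],[0,0,0],[0,0,0],[0,0,0]],"dr":[[0,0,0],[0,0,0],[0,0,0],[0,0,0],[0,0,0]]}' | grep -E "time|contact|tcp"
python3 - <<'E'
from h import *
s=manip.read_state();print(inv(s["tcp_pos"])*1000)
im=manip.camera("wrist")[:,:,::-1];cv2.imwrite("pics/w17.png",im);g=im.max(2);M=wristM()
for c in(190,220,254,290,320): 
    m=(g[:,c]>195).astype(int);print(c,[(int(v),np.round(inv(wpx(M,c,v,.0555))[:2]*1000).tolist(),np.round(inv(wpx(M,c,v,.051))[:2]*1000).tolist()) for v in np.flatnonzero(np.diff(m)) if v>60])
    print(g[120:290:3,c].tolist())
np.save("M17.npy",M)
E
```

```text
time: 35.27
tcp_pos: [0.5805, -0.2632, 0.0694]
contact_force: [0.7, 0.2, 0.4]
time: 35.68
tcp_pos: [0.5804, -0.2608, 0.1568]
contact_force: [1.1, 0.5, -0.9]
time: 36.1
tcp_pos: [0.5796, -0.2605, 0.184]
contact_force: [0.2, 0.8, 0.2]
[ -0.2417  48.205  184.0415]
190 [(122, [-52.0, 104.0], [-52.0, 104.0]), (130, [-52.0, 98.0], [-53.0, 97.0]), (204, [-56.0, 34.0], [-57.0, 33.0]), (235, [-58.0, 5.0], [-59.0, 2.0])]
[114, 204, 231, 229, 98, 83, 150, 149, 151, 151, 154, 153, 153, 153, 151, 152, 149, 151, 152, 149, 150, 152, 152, 150, 150, 153, 150, 135, 154, 243, 242, 241, 241, 243, 241, 240, 242, 239, 240, 149, 148, 148, 148, 148, 147, 143, 147, 149, 147, 149, 147, 145, 145, 148, 147, 146, 147]
220 [(123, [-28.0, 103.0], [-28.0, 103.0]), (130, [-28.0, 98.0], [-29.0, 97.0]), (204, [-30.0, 34.0], [-31.0, 33.0]), (235, [-31.0, 5.0], [-32.0, 2.0])]
[103, 186, 225, 223, 108, 77, 155, 153, 153, 153, 154, 155, 153, 154, 155, 154, 156, 151, 152, 156, 153, 156, 155, 156, 156, 154, 156, 147, 158, 240, 240, 240, 240, 242, 239, 240, 240, 239, 239, 126, 137, 133, 128, 149, 148, 145, 148, 148, 145, 145
[... 876 characters left out ...]
2, 163, 164, 161, 161, 163, 159, 162, 159, 160, 160, 158, 158, 161, 159, 156, 157, 156, 155, 155, 157, 143, 153, 243, 241, 241, 241, 241, 240, 239, 239, 240, 241, 30, 27, 30, 32, 29, 21, 26, 19, 27, 28, 23, 16, 24, 24, 23, 19, 25, 22]
320 [(65, [48.0, 146.0], [49.0, 146.0]), (105, [50.0, 117.0], [51.0, 117.0]), (132, [52.0, 96.0], [53.0, 96.0]), (204, [56.0, 34.0], [57.0, 33.0]), (235, [58.0, 5.0], [59.0, 2.0])]
[249, 249, 249, 252, 236, 82, 163, 160, 164, 159, 160, 159, 162, 161, 161, 160, 160, 158, 159, 157, 157, 155, 156, 152, 151, 152, 152, 138, 147, 242, 241, 238, 240, 239, 239, 237, 238, 239, 241, 149, 149, 150, 151, 151, 152, 150, 149, 148, 148, 149, 149, 149, 148, 148, 147, 149, 149]
```

```bash
python3 - <<'E'
from h import *
im=cv2.imread("pics/w17.png");g=im.max(2);M=np.load("M17.npy");c=manip.calibration("wrist")
col=200
print("rows 110-245",list(enumerate(g[110:245,col].tolist(),110))[10:35], list(enumerate(g[195:242,col].tolist(),195)))
print("rows 290-330",list(enumerate(g[285:345,178].tolist(),285)))
x=-.048
for n,y,z in [("ply outer",.102,.026),("deck edge",.091,.0475),("ramp foot",.046,.0475),("lip back",.038,.05),("lip front",.034,.05),("flat rear",.0325,.051),("flat front",-.0015,.051),("tip rear",.036,.058),("tip front",.002,.051),("bed end",-.09,.043),("wall top",-.09,.057),("outer",-.094,.057)]:
    print(n,wproj(tr(x,y,z),M,c))
E
```

```text
rows 110-245 [(120, 113), (121, 113), (122, 149), (123, 197), (124, 214), (125, 223), (126, 226), (127, 227), (128, 228), (129, 227), (130, 227), (131, 190), (132, 95), (133, 114), (134, 72), (135, 77), (136, 117), (137, 152), (138, 151), (139, 151), (140, 154), (141, 152), (142, 151), (143, 153), (144, 156)] [(195, 151), (196, 151), (197, 152), (198, 151), (199, 150), (200, 146), (201, 135), (202, 145), (203, 149), (204, 151), (205, 202), (206, 242), (207, 242), (208, 239), (209, 240), (210, 243), (211, 242), (212, 241), (213, 242), (214, 241), (215, 241), (216, 241), (217, 241), (218, 242), (219, 244), (220, 243), (221, 243), (222, 240), (223, 238), (224, 239), (225, 240), (226, 242), (227, 241), (228, 240), (229, 239), (230, 238), (231, 238), (232, 240), (233, 241), (234, 241), (235, 225), (236, 177), (237, 151), (238, 151), (239, 150), (240, 152), (241, 153)]
rows 290-330 [(285, 31), (286, 30), (287, 24), (288, 26), (289, 26), (290, 32), (291, 30), (292, 28), (293, 33), (294, 30), (295, 26), (296, 33), (297, 22), (298, 21), (299, 29), (300, 32), (301, 32), (302, 19), (303, 30), (304, 28), (305, 33), (306, 39), (307, 42), (308, 57), (309, 71), (310, 77), (311, 84), (312, 94), (313, 97), (314, 94), (315, 98), (316, 100), (317, 103), (318, 105), (319, 112), (320, 121), (321, 130), (322, 141), (323, 147), (324, 143), (325, 129), (326, 121), (327, 119), (328, 121), (329, 121), (330, 126), (331, 129), (332, 128), (333, 129), (334, 130), (335, 125), (336, 117), (337, 108), (338, 92), (339, 52), (340, 26), (341, 34), (342, 31), (343, 29), (344, 31)]
ply outer [200.8197 120.6248]
deck edge [197.2677 136.9487]
ramp foot [200.3784 188.3773]
lip back [200.4239 197.9291]
lip front [200.6839 202.1857]
flat rear [200.5918 204.1873]
flat front [202.7129 238.7783]
tip rear [198.9913 203.3796]
tip front [202.5022 235.3422]
bed end [208.6574 311.8048]
wall top [206.6502 321.7105]
outer [206.8546 324.9641]
```

The measurements (rear face visible at rows 201–205, top only 31 px deep against 34.6 expected if flat) say the keeper is still tipped with its rear edge on the lip. It needs 2–3 mm more push.

```bash
cd .;
python3 -m jog '{"grip":[0.6,0.6,0.6,0.6,0.6],"slide":[[0.12,0,1],[0,0,1],[0,0,1],[0,0,1],[0,0,0.8]],"dr":[[0,0,0],[0,0,0],[0,0,0],[0,0,0],[0,0,0]]}' | grep -E "time|contact|tcp"
python3 -m jog '{"grip":[0.6,0.6,0.6,0.6,0.6],"slide":[[0,0,0.5],[0,0,0.2],[0,0,0.1],[0,0,0],[0,0,0]],"dr":[[0,0,0],[0,0,0],[0,0,0],[0,0,0],[0,0,0]]}' | grep -E "time|contact|tcp"
python3 -c "
from h import *
plan(orient(-6.6,0),tr(0,.042,.0705))"
```

```text
time: 36.57
tcp_pos: [0.5796, -0.2581, 0.0864]
contact_force: [-0.2, 0.2, -0.2]
time: 36.98
tcp_pos: [0.5815, -0.259, 0.0742]
contact_force: [0.6, -0.1, 0.3]
t 36.98 turn total (frac) [0.0034 0.0013 0.    ] deg 0.3276412806993038
slide total mm, old axes [-7.9355 -1.5189  3.7099] new axes [-7.9429 -1.4985  3.7022] world [-2.4015 -7.718  -3.7022]
```

```bash
cd .;
python3 -m jog '{"grip":[0.6,0.6,0.6,0.6,0.6],"slide":[[0,-0.05,0.18],[-0.1,0,0],[-0.1,0,0],[-0.1,0,0],[0,0,0]],"dr":[[0,0,0],[0,0,0],[0,0,0],[0,0,0],[0,0,0]]}' | grep -E "time|contact|tcp"
python3 -m jog '{"grip":[0.6,0.6,0.6,0.6,0.6],"slide":[[-0.06,0,0],[-0.05,0,0],[0,0,0],[0,0,0],[0,0,0]],"dr":[[0,0,0],[0,0,0],[0,0,0],[0,0,0],[0,0,0]]}' | grep -E "time|contact|tcp"
python3 - <<'E'
from h import *
plan(orient(-6.6,0),tr(0,.042,.0705))
g=manip.camera("wrist").max(2);M=wristM();c=manip.calibration("wrist")
for col in(225,254,285): print(col,[int(v) for v in np.flatnonzero(np.diff((g[:,col]>195).astype(int)))])
for n,y,z in [("lip front",.034,.05),("flat rear",.0325,.051),("flat front",-.0015,.051),("tip rear",.036,.058),("tip front",.002,.051)]: print(n,wproj(tr(0,y,z),M,c))
E
```

```text
time: 37.4
tcp_pos: [0.5793, -0.2651, 0.0701]
contact_force: [0.2, 0.5, 0.5]
time: 37.82
tcp_pos: [0.5791, -0.2668, 0.0698]
contact_force: [-0.0, -0.2, -0.7]
t 37.82 turn total (frac) [0.0025 0.001  0.0001] deg 0.23785284651232427
slide total mm, old axes [ 0.0816  0.0522 -0.6975] new axes [ 0.0827  0.0495 -0.6976] world [0.0587 0.0765 0.6976]
225 [138, 149, 273, 325]
254 [139, 149, 273, 325]
285 [136, 150, 273, 324]
lip front [255.002  269.6753]
flat rear [255.011  273.2555]
flat front [255.0208 325.7204]
tip rear [255.0727 275.4103]
tip front [255.0198 320.6326]
```

The keeper edges (273 and 325) now match the flat prediction. I'll retreat and verify everything.

```bash
cd .;
python3 -m jog '{"grip":[0.6,0.6,0.6,0.6,0.6],"slide":[[0.15,0,-0.3],[0,0,-1],[0,0,-1],[0,0,-1],[0,0,-1]],"dr":[[0,0,0],[0,0,0],[0,0,0],[0,0,0],[0,0,0]]}' | grep -E "time|contact|tcp"
python3 -m jog '{"grip":[0.6,0.6,0.6,0.6,0.6],"slide":[[0,0,-1],[0,0,-0.8],[0,0,0],[0,0,0],[0,0,0]],"dr":[[0,0,0],[0,0,0],[0,0,0],[0,0,0],[0,0,0]]}' | grep -E "time|contact|tcp"
python3 - <<'E'
from h import *
im=manip.camera("wrist")[:,:,::-1];cv2.imwrite("pics/w20.png",im);g=im.max(2);M=wristM();c=manip.calibration("wrist")
for col in(190,254,320): print(col,[int(v) for v in np.flatnonzero(np.diff((g[:,col]>195).astype(int))) if 150<v<300])
for n,y,z in [("flat rear",.0325,.051),("flat front",-.0015,.051),("tip rear",.036,.058),("tip front",.002,.051)]: print(n,wproj(tr(0,y,z),M,c))
for r in(245,260,280): print(r,[(int(u),np.round(inv(wpx(M,u,r,.038))[:2]*1000).tolist()) for u in np.flatnonzero(np.diff((g[r]<60).astype(int))) if 180<u<330])
# rake check via top camera: black grip
t=manip.camera("top").max(2);t0=cv2.imread("pics/top0.png").max(2)
d=np.abs(t.astype(int)-t0)[170:230,132:192];print("stand diff >40:",(d>40).sum(), "jar",np.abs(t.astype(int)-t0)[212:230,328:346].max())
E
```

```text
time: 38.28
tcp_pos: [0.5791, -0.2633, 0.1571]
contact_force: [0.4, -0.6, -0.3]
time: 38.7
tcp_pos: [0.5784, -0.2631, 0.1908]
contact_force: [0.9, -0.2, -0.5]
190 [198, 232]
254 [198, 232]
320 [198, 232]
flat rear [256.212  198.6132]
flat front [256.1715 232.7653]
tip rear [256.2613 197.6604]
tip front [256.1755 229.3705]
245 [(185, [-71.0, -21.0]), (226, [-30.0, -22.0]), (235, [-21.0, -22.0]), (242, [-14.0, -22.0]), (243, [-13.0, -22.0]), (273, [17.0, -22.0]), (282, [26.0, -22.0]), (287, [31.0, -22.0]), (298, [42.0, -22.0]), (324, [68.0, -22.0])]
260 [(186, [-71.0, -39.0]), (227, [-29.0, -39.0]), (236, [-20.0, -39.0]), (242, [-14.0, -39.0]), (251, [-5.0, -39.0]), (272, [16.0, -39.0]), (282, [26.0, -39.0]), (286, [30.0, -39.0]), (297, [41.0, -39.0]), (322, [67.0, -39.0])]
280 [(186, [-73.0, -62.0]), (227, [-30.0, -62.0]), (236, [-21.0, -62.0]), (242, [-15.0, -62.0]), (251, [-5.0, -62.0]), (272, [17.0, -62.0]), (281, [26.0, -62.0]), (285, [30.0, -62.0]), (296, [41.0, -62.0]), (322, [68.0, -62.0])]
stand diff >40: 1 jar 6
```

The keeper is flat, all four tubes are in their grooves and the rake looks the same as at the start.

```bash
python3 -c "
from bench import manip
print(manip.finish_job())"
```

```text
the job is handed in; nothing more can be done
None
```

I handed the job in at about 39 s; it returned no verdict. My last camera measurements showed each of the four tubes in its own groove, the rake back on its stand, the keeper flat in its pocket, and the jar where it started. I did not re-measure the swabs or the motor.

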